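Snap the cap into a bearing block with the two-handled bench press

ROBOT

A 7-joint arm with a two-finger parallel gripper is mounted at the origin on the work surface. World frame = base frame: x ahead of the robot, y to its left, z up, the work surface at z = 0. Lengths are in m, angles in rad, forces in N, time in s.
With the tool pointing down it reaches from about 0.35 to 0.9 m from the base axis. Payload 8.1 kg.
Tool frame: the origin (TCP) lies on the centre line of the jaws, within the pads' length; the fingertips stand 14 mm ahead of it and the grasp point (between the pads) lies 5 mm behind it (arm.tip_reach is the distance from the TCP to the fingertips, in m); z points along the fingers, y is the direction in which the jaws open and shut (so a half turn about z gives the same grasp; the last joint's range is limited). The gripper opens to 92 mm and grips with 3 to 60 N. Pads are 19 mm wide; open, the fingers measure 130 mm over their backs; the gripper's body (75 mm by 190 mm) begins 47 mm behind the grasp point.
Start: joints at [-1.451, 0.434, 0.025, 1.573, -0.012, 1.134, -0.075], TCP at [0.138, 0.61, 0.213] pointing down, gripper open.
Joint ranges: [-2.62, 2.62], [-0.44, 2.09], [-1.27, 1.32], [0.08, 2.57], [-1.32, 4.46], [0.12, 2], [-2.74, 2.74]. Speed limits (rad/s): [2.22, 2.22, 3.01, 3.01, 3.14, 3.14, 3.14].

INTERFACE

Orientations are given as a rotation vector (axis times angle).
In Python, from cell import sensors, vision, arm, nets gives the robot as it stands.
- The arm moves only by the shell command python3 -m handwheel 'ROWS' [FORCE]. ROWS is JSON, a list of rows, each an object of numbers: "tx", "ty", "tz": the shift along the tool's x, y, z in cm; "wx", "wy", "wz": the turn, a rotation vector about the tool's x, y, z in degrees; "claw": the opening, from 0 (shut) to 1 (fully open). A call has 1 to 12 rows; each row is the pose to reach, as a shift and turn from the pose commanded when the call began, along the tool's axes at that moment; what a row does not reach only later rows make up. A row lasts 1/12 s, in which the tool goes at most 41.7 mm and 7.16 degrees, less where a joint would pass 70% of its speed; a pose out of reach is approached as far as the arm can. A call with a gripper value outside its range is refused whole. The fingers move at their own pace and stop on an object; FORCE is the grip in N (left out, the last holds). Time passes only in rows, so rows that repeat a pose let the fingers close. It gives the time, the measured TCP pose, the force and the opening at its end, in the units of the state.
- sensors.observe(): the state, without advancing time (a new reading comes with each control period).
- vision.get_image(name): name is "side" or "top" or "wrist"; returns (picture, depth): 420x560x3 uint8, blue, green, red; 420x560 float32, m along the optical axis (not along the pixel's ray), 0 where there is no reading.
- vision.camera_model(name): a dict with "K" (3x3 intrinsics, pixels), "xyz" and "attitude" of the camera in the world; the wrist camera has in their place "hand_eye" (4x4, takes a point from camera to tool coordinates, whose origin is the TCP and whose axes are the flange's). Camera axes: x right, y down, z forward; pixel columns grow to the right and rows downward; lengths in m; the calibration is good to about 2 mm. The wrist camera is an equidistant fisheye: a pixel r from the principal point sees the ray r / f radians off the axis. A picture is of the moment at which its call begins: read the wrist's pose just before it. camera_model takes no time and is no camera call.
- arm.sign_off(): hands the job in, once; it reports no verdict.
Trained networks look in the newest picture that a camera, given by its name, has taken for a name from the list of things; names that differ only in an ending like _2 or _b are one class to them, and where a whole thing is asked for, a point or a joint stands for the part that bears it (a point fixed in the world has none). Each returns a list of dicts, best first, with "score" (0 to 1); they miss things now and then, are a little off and sometimes report something else, mostly with a low value. They report only what shows in the picture. A call takes as long as a camera call. They do not tell look-alikes from the thing itself.
- nets.cut_out(label, camera): "region" (420x560 bool, what is visible of it) and "uv" ([column, row] in pixels, amid what is visible of it).
The state is a dict: "clock": time; "joints": joint angles; "dq": joint speeds; "joint_efforts": joint torques, N m; "position": TCP position; "ee_rot": TCP orientation; "force": force on the tool from outside, world axes, zero at the start; "ft_torque": the same for the moment, N m; "width": opening from 0.0 (shut) to 1.0 (fully open).
Only numpy, scipy, OpenCV 4.12 (cv2) and the standard library are available. Lean on these libraries where they do the work, as an engineer would, in place of code of your own. Each camera call takes 0.05 s, during which the arm holds its last target.

TASK

Stand the bearing block that has the protruding round cap upright in the seat of the two-handled bench press, with the cap facing one of the jaw noses, and let go of it. Then squeeze the press's two handles together gently, never with more than 25 N on a handle, feeling the resistance rise and give way as the cap snaps home, and let the handles spring open, leaving the block in the seat. Push the cap only with the press, not with the fingers, and leave the other things on the bench where they are.

Things in the scene. Friction and masses are not known exactly. Their poses are not given: they have to be found in the camera images.
- block_center (a point): Bearing block: aluminium, 44 mm (its x) x 26 mm (its y) x 62 mm tall (z up), about 0.2 kg, standing upright; above 42 mm it is only 20 mm thick in y. This point is its centre, 31 mm above its underside. A round steel cap, centred 22 mm above the underside, stands out of its +y face. Grasp it high up across its two plain x faces (44 mm apart).
- cap: Steel cap of the block, 28 mm across, 6 mm proud (origin inside the block, the block's axes). It slides into the block along the block's -y: the force needed jumps to about 30 N as it starts to move, then falls away; past 4.8 mm it snaps in by itself and stays, flush (6 mm travel).
- cap_face (a point): Centre of the cap's outer face; in the block's axes 19 mm from the block's centre along +y when proud, 13 mm when home.
- press_seat (a point): Centre of the press's seat, on top of its base plate, 12 mm above the bench. Axes: z up, +x towards the two hinges, away from the robot; the handles reach along -x. Stops 7 mm high at x = -25.5 and +25.5 mm leave 51 mm for the block's 44 mm (block x along seat x); its y faces, cap either way, face the jaw noses at +y and -y.
- press: The bench press, fixed; origin on the bench 12 mm under the seat point, same axes. Base plate 12 mm thick, x -40 to +85 mm, y -50 to +50 mm. At x = 0 each handle carries an upright jaw nose (steel, 10 mm radius, 13 to 31 mm above the seat). Handles open, the right nose's face is 19.5 mm from the centre line, the left one's 18.5 to 25.5 mm, as its screw was last set, so the handle gap at which the cap gives varies.
- handle_left: Left (+y) handle, origin at its upright hinge: 65 mm along +x, 33 mm along +y of the seat, 22 mm above the seat. Steel bar with a round wooden grip, swings level. A light spring (about 1.5 N at the grip) holds it open against a stop and re-opens it when let go.
- handle_right: Right (-y) handle, mirror image of the left one.
- grip_left (a point): Centre of the left wooden grip (12 mm thick, 68 mm long, level), 140 mm from its hinge, 34 mm above the bench. Open, the grips lie 75 mm on the -x side of the seat, 56 mm apart (68 mm over the outsides); they come 22 to 39 mm closer before the cap gives, 2.15 mm for each mm between the noses. The peak is about 15 N on each grip.
- grip_right (a point): Centre of the right wooden grip, likewise.
- plain_block: Bystander: plain aluminium block 44 x 26 x 42 mm with a flush dark round plug and no cap standing out; not to be used.
- tumbler: Bystander: amber glass tumbler, 72 mm across, 85 mm tall.
- wheel: Bystander: steel grinding wheel lying flat, 80 mm across, 10 mm thick with a hub 18 mm high.
- stone: Bystander: grey dressing stone stick 100 x 25 x 25 mm.
- flask: Bystander: white bottle 56 mm across, 120 mm tall.
- dish: Bystander: steel bowl 100 mm across, 35 mm tall.
- brush: Bystander: small hand brush lying flat.
- wedge: Bystander: wooden block 90 x 50 x 30 mm.
Not all that is in view belongs to the job. Several things look just like the press: the one meant starts farthest to the robot's left. What is shaped like the part that bears block_center but purple is not meant.

How it is judged:
On the way, in this order (a step that is already met when the one before it is completed fails the run):
1. the block stands upright in the press's seat, between the noses, with its cap still proud (horizontal distance between block_center and press_seat below 0.009 m and z of block_center in the frame of press_seat between 0.027 and 0.035 m and angle between block_center's own z axis and vertical below 0.1 rad and angle between the y axis of block_center and the y axis of press_seat, either way round below 0.2 rad and y of cap_face in the frame of block_center above 0.017 m and contact force between the fingers and anything else below 0.5 N), for 0.2 s.
2. the cap has snapped home while the block is in the seat (horizontal distance between block_center and press_seat below 0.009 m and z of block_center in the frame of press_seat between 0.027 and 0.035 m and angle between block_center's own z axis and vertical below 0.1 rad and angle between the y axis of block_center and the y axis of press_seat, either way round below 0.2 rad and y of cap_face in the frame of block_center below 0.014 m), for 0.2 s.
At the end, for the whole second after the job is handed in: The block stands upright (within 0.1 rad) in the seat, within 9 mm of its centre and 0.2 rad of square, with its cap pushed in to within 1 mm of flush; both handles are let go and sprung open (grip points over 50 mm apart); all is at rest (all of step 2 and distance between grip_left and grip_right above 0.05 m and linear speed of cap below 0.02 m/s); the robot touches nothing.
It fails at once if a handle is pressed with more than 25 N (contact force between the fingers and handle_left above 25 N or contact force between the fingers and handle_right above 25 N).
It fails at once if the fingers push on the cap itself (over 2 N) (contact force between the fingers and cap above 2 N).
It fails at once if a bystander is moved by more than 20 mm (distance of any of plain_block, tumbler, wheel, stone, flask, dish, brush, wedge from where it was at the start of the episode above 0.02 m).
It also fails if it takes over 58 s, if anything falls off the work surface, if the arm or the gripper's body presses on something with over 40 N, if the wrist force passes 120 N, or if a joint passes its speed limit or range.

## Working session

There is one attempt and no reset: what is moved stays moved. The work goes in short steps, Python scripts to look and compute and a shell command to move; the robot and the scene stay as the last step left them, time stands still between calls to the robot, and variables do not carry over. Pictures are saved under pics/ and viewed, and the job is handed in when it is done.

```bash
ls; mkdir -p pics; python3 - <<'E'
from cell import sensors, vision, arm, nets
import cv2
print(sensors.observe()); print(arm.tip_reach)
for n in ["side","top","wrist"]:
    p,d=vision.get_image(n); cv2.imwrite(f"pics/a_{n}.png",p); print(n,vision.camera_model(n))
E
```

```text
pics
{'clock': 0.0, 'joints': array([-1.45059938,  0.43524837,  0.02496993,  1.57412569, -0.01159953,
        1.13398124, -0.07509705]), 'dq': array([ 0.00149277, -0.00010206, -0.00011311,  0.00095111,  0.00041357,
       -0.00090346, -0.00129355]), 'joint_efforts': array([-9.87514577e-04, -6.67854810e+01,  9.84061360e-01, -3.14454925e+01,
       -6.06625713e-02,  4.30568901e-02,  1.58190264e-04]), 'position': array([0.13803573, 0.60900599, 0.21171812]), 'ee_rot': array([-3.49341582e-01, -3.12207395e+00,  2.54044842e-03]), 'force': array([ 0.18180316, -0.67566156,  0.42039701]), 'ft_torque': array([0.01485754, 0.02026929, 0.00722912]), 'width': 1.000462351729361}
0.014
side {'K': array([[449.73305165,   0.        , 288.49426069],
       [  0.        , 449.73305165, 206.58556238],
       [  0.        ,   0.        ,   1.        ]]), 'xyz': array([0.40038079, 0.88454109, 0.83162813]), 'attitude': array([-0.20653357,  2.78949523, -1.3241585 ])}
top {'K': array([[421.59689784,   0.        , 284.65452726],
       [  0.        , 421.59689784, 210.03325667],
       [  0.        ,   0.        ,   1.        ]]), 'xyz': array([ 0.45815444, -0.07622543,  1.10222173]), 'attitude': array([-2.16498863,  2.20028812, -0.05708568])}
wrist {'K': array([[325.1922621 ,   0.        , 277.7212652 ],
       [  0.        , 325.1922621 , 200.84330781],
       [  0.        ,   0.        ,   1.        ]]), 'hand_eye': array([[ 3.25444308e-04, -9.54671017e-01, -2.97662801e-01,
         8.21932301e-02],
       [ 9.99999423e-01,  6.15454035e-04, -8.80566897e-04,
         1.57070313e-04],
       [ 1.02384947e-03, -2.97662343e-01,  9.54670666e-01,
        -1.71549444e-01],
       [ 0.00000000e+00,  0.00000000e+00,  0.00000000e+00,
         1.00000000e+00]])}
```

View pics/a_side.png

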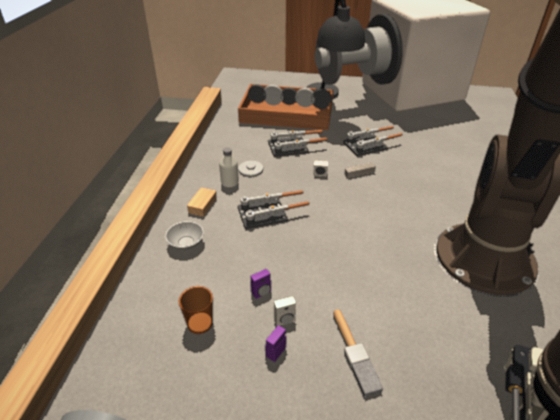

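View pics/a_top.png

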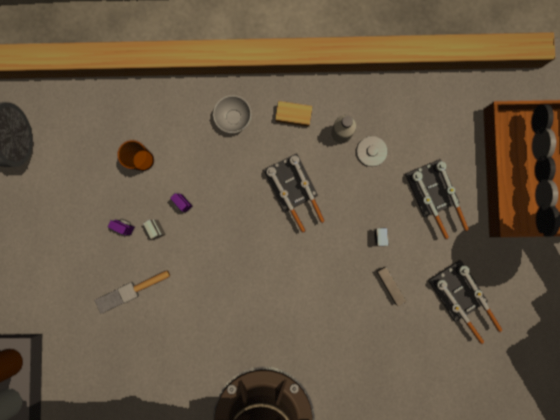

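View pics/a_wrist.png

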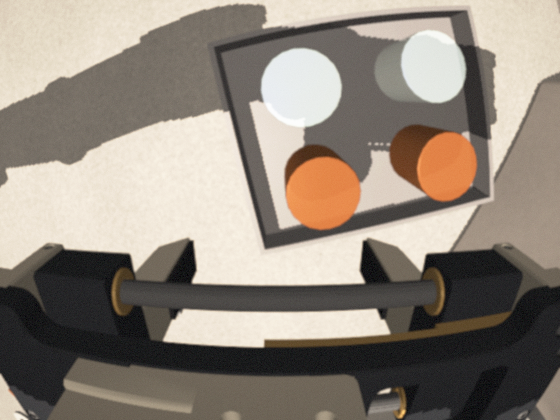

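The side view shows the silver capped block at (285,312), with purple look-alikes at (261,284) and (276,344). The leftmost press is at (275,208), or (295,192) in the top view, where the block is at (152,229). Next I measure both with point clouds.

```bash
cat > h.py <<'E'
from cell import sensors, vision, arm, nets
import numpy as np, cv2
from scipy.spatial.transform import Rotation as R
def world(cam,d,mask=None,st=None):
    m=vision.camera_model(cam);K=m["K"]
    v,u=np.nonzero((d>0) if mask is None else (mask&(d>0)))
    z=d[v,u]
    if cam!="wrist":
        P=np.c_[(u-K[0,2])/K[0,0]*z,(v-K[1,2])/K[1,1]*z,z]
        return P@R.from_rotvec(m["attitude"]).as_matrix().T+m["xyz"],u,v
    a=(u-K[0,2])/K[0,0];b=(v-K[1,2])/K[1,1];t=np.hypot(a,b)+1e-9
    P=np.c_[a/t*np.tan(t)*z,b/t*np.tan(t)*z,z]
    H=m["hand_eye"];P=P@H[:3,:3].T+H[:3,3]
    return P@R.from_rotvec(st["ee_rot"]).as_matrix().T+st["position"],u,v
def zoom(p,u0,u1,v0,v1,f,name):
    cv2.imwrite(name,cv2.resize(p[v0:v1,u0:u1],None,fx=f,fy=f,interpolation=cv2.INTER_CUBIC))
E
python3 - <<'E'
from h import *
for cam,lim in [("top",dict(block_center=(135,170,215,245),press=(255,335,145,240))),("side",dict(block_center=(265,305,290,335),press=(225,320,180,235)))]:
    p,d=vision.get_image(cam)
    for lab,(u0,u1,v0,v1) in lim.items():
        zoom(p,u0,u1,v0,v1,8 if lab=='press' else 12,f"pics/b_{cam}_{lab}.png")
        for o in nets.cut_out(lab,cam):
            Q,_,_=world(cam,d,o["region"])
            print(cam,lab,o["score"],o["uv"],o["region"].sum(),np.median(Q,0).round(3), Q[:,2].max().round(3))
    for lab in ["cap","cap_face","grip_left","grip_right"]:
        for o in nets.cut_out(lab,cam): 
            Q,_,_=world(cam,d,o["region"])
            print(cam,lab,o["score"],o["uv"],o["region"].sum(),np.median(Q,0).round(3))
E
```

```text
top block_center 0.8 [156.0, 229.2] 240 [0.484 0.264 0.058] 0.068
top block_center 0.67 [180.9, 202.9] 283 [0.549 0.196 0.059] 0.068
top block_center 0.58 [123.4, 225.2] 333 [0.491 0.345 0.049] 0.069
top block_center 0.54 [293.6, 184.2] 2027 [ 0.594 -0.082  0.015] 0.053
top press 0.92 [435.9, 190.3] 2184 [ 0.569 -0.448  0.016] 0.053
top press 0.81 [292.4, 184.3] 2147 [ 0.591 -0.084  0.015] 0.053
top press 0.59 [460.4, 295.0] 2339 [ 0.307 -0.503  0.016] 0.053
top grip_left 0.89 [457.5, 309.4] 475 [ 0.274 -0.487  0.041]
top grip_left 0.74 [284.6, 194.6] 303 [ 0.561 -0.065  0.042]
top grip_left 0.58 [428.9, 203.6] 408 [ 0.539 -0.426  0.041]
top grip_right 0.87 [474.9, 292.7] 348 [ 0.314 -0.534  0.042]
top grip_right 0.66 [451.5, 194.7] 436 [ 0.56  -0.485  0.041]
top grip_right 0.6 [310.8, 186.8] 242 [ 0.584 -0.121  0.042]
top grip_right 0.48 [124.2, 293.5] 992 [0.32  0.35  0.019]
side block_center 0.88 [260.9, 287.7] 471 [0.548 0.213 0.042] 0.066
side block_center 0.87 [284.3, 309.0] 510 [0.482 0.281 0.044] 0.066
side block_center 0.58 [275.5, 346.6] 562 [0.488 0.366 0.043] 0.065
side b
[... 159 characters left out ...]
 1379 [ 0.594 -0.071  0.016] 0.05
side press 0.71 [365.5, 140.8] 817 [ 0.314 -0.49   0.017] 0.05
side press 0.24 [284.6, 307.7] 582 [0.483 0.281 0.041] 0.066
side cap 0.7 [272.8, 209.0] 293 [ 0.565 -0.056  0.039]
side cap_face 0.44 [261.8, 292.7] 59 [0.54  0.217 0.026]
side cap_face 0.42 [286.4, 315.3] 85 [0.478 0.289 0.028]
side grip_left 0.63 [275.2, 209.6] 385 [ 0.562 -0.063  0.038]
side grip_left 0.61 [297.1, 143.3] 263 [ 0.541 -0.423  0.037]
side grip_left 0.51 [374.3, 140.1] 179 [ 0.282 -0.475  0.038]
side grip_left 0.2 [265.6, 207.3] 1539 [ 0.591 -0.077  0.019]
side grip_right 0.68 [365.3, 131.3] 207 [ 0.307 -0.533  0.038]
side grip_right 0.62 [294.7, 134.6] 178 [ 0.567 -0.477  0.038]
```

```bash
python3 - <<'E'
from h import *
for cam,box in [("top",(0.43,0.53,0.22,0.32)),("side",(0.43,0.53,0.22,0.33))]:
    p,d=vision.get_image(cam)
    Q,u,v=world(cam,d)
    k=(Q[:,0]>box[0])&(Q[:,0]<box[1])&(Q[:,1]>box[2])&(Q[:,1]<box[3])
    for lo,hi in [(0.055,0.08),(0.02,0.055)]:
        s=k&(Q[:,2]>lo)&(Q[:,2]<hi); X=Q[s]
        print(cam,lo,len(X),X[:,2].mean().round(4),X[:,:2].mean(0).round(4),cv2.minAreaRect(X[:,:2].astype(np.float32)))
    k=(Q[:,0]>0.45)&(Q[:,0]<0.75)&(Q[:,1]>-0.2)&(Q[:,1]<0.03)
    s=k&(Q[:,2]>0.004)&(Q[:,2]<0.02); print("plate",cam,cv2.minAreaRect(Q[s][:,:2].astype(np.float32)),Q[s][:,2].mean())
    s=k&(Q[:,2]>0.028)&(Q[:,2]<0.06)
    # orange grips
    b=p[v,u].astype(int); g=s&(b[:,2]>b[:,0]*1.6)&(b[:,2]>70)
    X=Q[g]; print("grips",len(X))
    c,l=None,None
    kk=cv2.kmeans(X[:,:2].astype(np.float32),2,None,(3,50,1e-6),5,2)
    for j in (0,1):
        Y=X[kk[1].ravel()==j]; w=np.linalg.svd(Y[:,:2]-Y[:,:2].mean(0))[2][0]
        print(cam,"grip",Y.mean(0).round(4),"dir",np.degrees(np.arctan2(w[1],w[0])),cv2.minAreaRect(Y[:,:2].astype(np.float32)))
E
python3 -c "
import cv2,numpy as np
I=[cv2.imread('pics/b_%s.png'%n) for n in ['top_block_center','top_press','side_block_center','side_press']]
print([i.shape for i in I])
I=[cv2.resize(i,(390,290)) for i in I]
cv2.imwrite('pics/b.png',np.vstack([np.hstack(I[:2]),np.hstack(I[2:])]))"
```

```text
top 0.055 153 0.0631 [0.4837 0.2694] ((0.4835047125816345, 0.26951950788497925), (0.04295605793595314, 0.020568257197737694), 25.416746139526367)
top 0.02 111 0.0393 [0.4839 0.2612] ((0.4817391037940979, 0.2726835608482361), (0.04320820793509483, 0.03285086154937744), 27.453807830810547)
plate top ((0.6000804305076599, -0.08493362367153168), (0.22929871082305908, 0.2997235059738159), 89.90943908691406) 0.010223940953309162
grips 247
top grip [ 0.617  -0.0968  0.0436] dir 163.84051939311018 ((0.6514855623245239, -0.11236871778964996), (0.04955589026212692, 0.19552791118621826), 70.99126434326172)
top grip [ 0.5117 -0.1198  0.0399] dir 115.58957491485758 ((0.511795699596405, -0.12092256546020508), (0.06399256736040115, 0.06816990673542023), 25.375349044799805)
side 0.055 185 0.0614 [0.4841 0.2741] ((0.4845004081726074, 0.27201443910598755), (0.044087477028369904, 0.022328322753310204), 27.414915084838867)
side 0.02 275 0.0375 [0.4815 0.2833] ((0.4827806353569031, 0.2826080024242401), (0.04646889865398407, 0.023502739146351814), 6.175027847290039)
plate side ((0.6021961569786072, -0.0860154926776886), (0.22684262692928314, 0.2961791753768921), 89.1756591796875) 0.011591116214968536
grips 149
side grip [ 0.5327 -0.1401  0.0386] dir 10.694660868921822 ((0.6209900975227356, -0.12317648530006409), (0.2564246356487274, 0.03372868523001671), 8.10684585571289)
side grip [ 0.5052 -0.0887  0.039 ] dir 26.62045513377493 ((0.5213342308998108, -0.08026527613401413), (0.10828160494565964, 0.0142326345667243), 26.788494110107422)
[(360, 420, 3), (760, 640, 3), (540, 480, 3), (440, 760, 3)]
```

View pics/b.png

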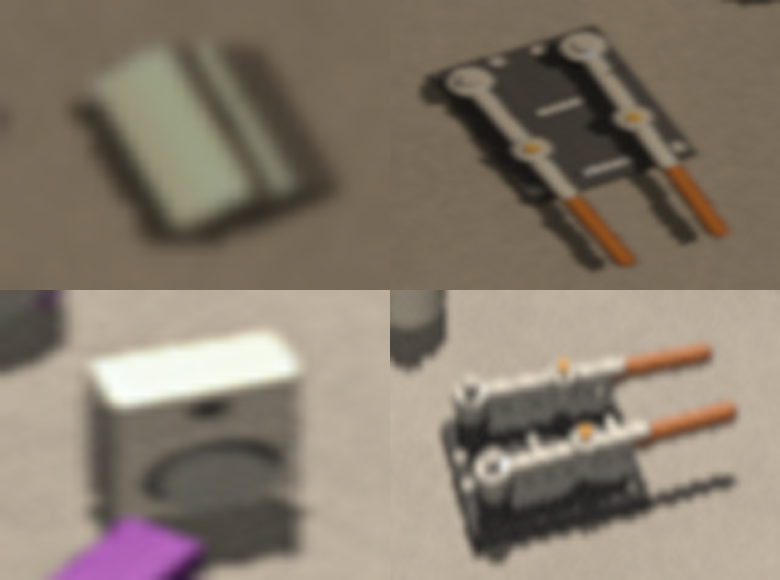

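Both the block's x axis and the press's x axis lie at about +26°, and the cap faces +y (left). Keeping the cap to the left means almost no turn. I'll write a helper for the deltas, then move above the block.

```bash
cat >> h.py <<'E'
def delta(pos,yaw_deg):
    """tool down with jaw axis (tool y) along yaw (mod 180) -> rows' units"""
    s=sensors.observe(); T=R.from_rotvec(s["ee_rot"]); M=T.as_matrix()
    for k in (0,180):
        a=np.radians(yaw_deg+k); y=np.array([np.cos(a),np.sin(a),0]);z=np.array([0,0,-1.])
        G=R.from_matrix(np.c_[np.cross(y,z),y,z])
        w=np.degrees((T.inv()*G).as_rotvec()); 
        print("t(cm)",(M.T@(np.array(pos)-s["position"])*100).round(2),"w(deg)",w.round(1), "jaw",k)
def show():
    s=sensors.observe();M=R.from_rotvec(s["ee_rot"]).as_matrix()
    print("clk",s["clock"].__round__(2),"pos",s["position"].round(4),"y",M[:,1].round(3),"yaw",np.degrees(np.arctan2(M[1,1],M[0,1])).round(2),"z",M[:,2].round(3),"F",s["force"].round(1),"w",round(s["width"],3),"q",s["joints"].round(2))
    return s
E
python3 -c "
from h import *
show(); delta((0.484,0.272,0.19),26.5)"
```

```text
clk 0.95 pos [0.1381 0.6095 0.2125] y [0.221 0.975 0.   ] yaw 77.23 z [-0.  0. -1.] F [-0.8 -0.6 -0. ] w 1.003 q [-1.45  0.43  0.03  1.57 -0.01  1.13 -0.08]
t(cm) [-41.19 -25.27   2.25] w(deg) [ 0.  -0.  50.7] jaw 0
t(cm) [-41.19 -25.27   2.25] w(deg) [   0.     0.  -129.3] jaw 180
```

```bash
python3 -m handwheel '[{"tx":-4,"ty":-2.4,"tz":0,"wz":5,"claw":1},{"tx":-7.6,"ty":-4.6,"tz":0,"wz":10,"claw":1},{"tx":-11.2,"ty":-6.9,"tz":0.5,"wz":15,"claw":1},{"tx":-14.8,"ty":-9.1,"tz":0.8,"wz":20,"claw":1},{"tx":-18.4,"ty":-11.3,"tz":1,"wz":24,"claw":1},{"tx":-22,"ty":-13.5,"tz":1.2,"wz":29,"claw":1},{"tx":-25.6,"ty":-15.7,"tz":1.4,"wz":33,"claw":1},{"tx":-29.2,"ty":-17.9,"tz":1.6,"wz":38,"claw":1},{"tx":-32.8,"ty":-20.1,"tz":1.8,"wz":42,"claw":1},{"tx":-36.4,"ty":-22.3,"tz":2,"wz":46,"claw":1},{"tx":-39.5,"ty":-24.3,"tz":2.2,"wz":49,"claw":1},{"tx":-41.2,"ty":-25.3,"tz":2.2,"wz":50.7,"claw":1}]' 20; python3 -m handwheel '[{"tx":0},{"tx":0}]'
python3 - <<'E'
from h import *
s=show(); p,d=vision.get_image("wrist"); cv2.imwrite("pics/c.png",p); np.save("c_d.npy",d)
Q,u,v=world("wrist",d,st=s)
k=(Q[:,0]>0.43)&(Q[:,0]<0.53)&(Q[:,1]>0.22)&(Q[:,1]<0.33)&(Q[:,2]>0.055)&(Q[:,2]<0.075)
X=Q[k];print(len(X),X.mean(0),cv2.minAreaRect(X[:,:2].astype(np.float32)))
E
```

```text
clk 0.95 pos [0.1381 0.6095 0.2125] y [0.221 0.975 0.   ] yaw 77.23 z [-0.  0. -1.] F [-0.8 -0.6 -0. ] w 1.003 q [-1.45  0.43  0.03  1.57 -0.01  1.13 -0.08]
0 [nan nan nan] ((0.0, 0.0), (0.0, 0.0), 0.0)invalid input
invalid input
<stdin>:5: RuntimeWarning: Mean of empty slice.
  ret = um.true_divide(
```

View pics/c.png

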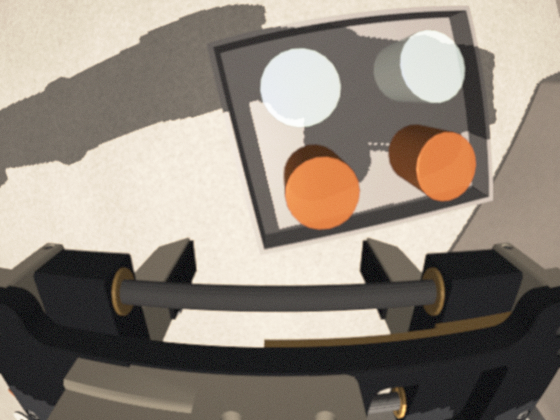

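The picture is unchanged because both calls were refused. It may want every key in each row, so I'll test that with a small one.

```bash
python3 -m handwheel '[{"tx":-4,"ty":-2.4,"tz":0,"wx":0,"wy":0,"wz":5,"claw":1}]' 20
```

```text
clock: 1.08
position: [0.1606, 0.5853, 0.2121]
ee_rot: [-0.466, -3.102, -0.004]
force: [-0.2, 1.0, 0.0]
width: 1.002
```

All seven keys are needed. Remaining shift is about −37.2 in x and −22.9 in y, roughly, since the tool frame has turned, so I recompute.

```bash
python3 -c "
from h import *
show(); delta((0.484,0.272,0.19),26.5)"
```

```text
clk 1.08 pos [0.1606 0.5853 0.2121] y [0.294 0.956 0.002] yaw 72.9 z [-0.004  0.003 -1.   ] F [-0.2  1.   0. ] w 1.002 q [-1.42  0.4   0.04  1.62 -0.02  1.11 -0.1 ]
t(cm) [-40.13 -20.44   1.97] w(deg) [-0.  -0.3 46.4] jaw 0
t(cm) [-40.13 -20.44   1.97] w(deg) [   0.4   -0.  -133.6] jaw 180
```

```bash
python3 -m handwheel '[{"tx":-3.6,"ty":-1.8,"tz":0,"wx":0,"wy":0,"wz":5,"claw":1},{"tx":-7.2,"ty":-3.7,"tz":0.3,"wx":0,"wy":0,"wz":10,"claw":1},{"tx":-10.8,"ty":-5.5,"tz":0.5,"wx":0,"wy":0,"wz":15,"claw":1},{"tx":-14.4,"ty":-7.3,"tz":0.8,"wx":0,"wy":0,"wz":20,"claw":1},{"tx":-18,"ty":-9.2,"tz":1,"wx":0,"wy":0,"wz":24,"claw":1},{"tx":-21.6,"ty":-11,"tz":1.2,"wx":0,"wy":0,"wz":28,"claw":1},{"tx":-25.2,"ty":-12.8,"tz":1.4,"wx":0,"wy":0,"wz":32,"claw":1},{"tx":-28.8,"ty":-14.7,"tz":1.6,"wx":0,"wy":0,"wz":36,"claw":1},{"tx":-32.4,"ty":-16.5,"tz":1.8,"wx":0,"wy":0,"wz":40,"claw":1},{"tx":-36,"ty":-18.3,"tz":2,"wx":0,"wy":0,"wz":44,"claw":1},{"tx":-39.3,"ty":-19.5,"tz":2,"wx":0,"wy":0,"wz":45.7,"claw":1},{"tx":-39.3,"ty":-19.5,"tz":2,"wx":0,"wy":0,"wz":45.7,"claw":1}]' 20; python3 -m handwheel '[{"tx":0,"ty":0,"tz":0,"wx":0,"wy":0,"wz":0,"claw":1},{"tx":0,"ty":0,"tz":0,"wx":0,"wy":0,"wz":0,"claw":1}]' 20
cat > blk.py <<'E'
from h import *
import sys
s=show(); p,d=vision.get_image("wrist"); cv2.imwrite(sys.argv[1],p)
Q,u,v=world("wrist",d,st=s)
k=(Q[:,0]>0.43)&(Q[:,0]<0.53)&(Q[:,1]>0.22)&(Q[:,1]<0.33)&(Q[:,2]>0.055)&(Q[:,2]<0.075)
X=Q[k];print(len(X),X.mean(0).round(4),X[:,2].std().round(4),cv2.minAreaRect(X[:,:2].astype(np.float32)))
E
python3 blk.py pics/d.png
```

```text
clock: 2.08
position: [0.4888, 0.2684, 0.1931]
ee_rot: [1.665, 2.658, 0.0]
force: [0.3, -1.4, 0.2]
width: 1.001
clock: 2.25
position: [0.4826, 0.2755, 0.1924]
ee_rot: [-1.652, -2.672, -0.0]
force: [-0.3, 0.5, 0.7]
width: 1.0
clk 2.25 pos [0.4826 0.2755 0.1924] y [ 0.895  0.447 -0.   ] yaw 26.55 z [-0.  0. -1.] F [-0.3  0.5  0.7] w 1.0 q [-0.88  0.35  0.36  1.79 -0.14  1.03 -0.01]
930 [0.4823 0.2722 0.0609] 0.0012 ((0.483052521944046, 0.2715839445590973), (0.04408975690603256, 0.020155098289251328), 26.611589431762695)
```

View pics/d.png

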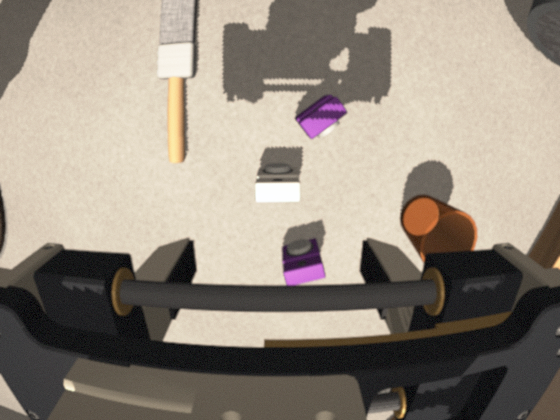

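The wrist view confirms the block top at (277,190), with the cap on its upper side in the picture. Its centre is (0.483, 0.272), angle 26.6°. I descend straight onto it.

```bash
python3 -c "
from h import *
delta((0.483,0.2718,0.049),26.6)"
```

```text
t(cm) [-0.45 -0.11 14.34] w(deg) [-0. -0.  0.] jaw 0
t(cm) [-0.45 -0.11 14.34] w(deg) [ 1.0e-01 -0.0e+00 -1.8e+02] jaw 180
```

```bash
python3 -m handwheel '[{"tx":-0.2,"ty":-0.1,"tz":3.5,"wx":0,"wy":0,"wz":0,"claw":1},{"tx":-0.4,"ty":-0.1,"tz":7,"wx":0,"wy":0,"wz":0,"claw":1},{"tx":-0.4,"ty":-0.1,"tz":9,"wx":0,"wy":0,"wz":0,"claw":1},{"tx":-0.4,"ty":-0.1,"tz":10.5,"wx":0,"wy":0,"wz":0,"claw":1},{"tx":-0.4,"ty":-0.1,"tz":10.5,"wx":0,"wy":0,"wz":0,"claw":1},{"tx":-0.4,"ty":-0.1,"tz":10.5,"wx":0,"wy":0,"wz":0,"claw":1}]' 20; python3 blk.py pics/e.png; python3 -c "
from h import *
delta((0.483,0.2718,0.049),26.6)"
```

```text
clock: 2.8
position: [0.4827, 0.2721, 0.0873]
ee_rot: [-1.649, -2.673, 0.002]
force: [0.7, 0.8, 0.8]
width: 0.997
clk 2.8 pos [0.4827 0.2721 0.0873] y [ 0.894  0.449 -0.002] yaw 26.66 z [-0.001 -0.    -1.   ] F [0.7 0.8 0.8] w 0.997 q [-0.84  0.47  0.32  1.91 -0.2   0.8   0.05]
1997 [0.4825 0.2726 0.0609] 0.0014 ((0.48310503363609314, 0.2716810703277588), (0.04440389573574066, 0.020814374089241028), 27.328994750976562)
t(cm) [-0.02 -0.07  3.92] w(deg) [ 0. -0.  0.] jaw 0
t(cm) [-0.02 -0.07  3.92] w(deg) [   0.    0. -180.] jaw 180
```

View pics/e.png

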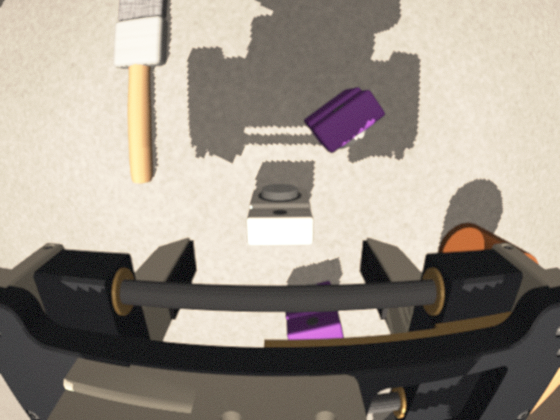

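The block at (280,225) is centred between the jaws with the purple block clear. I descend and grip at 25 N.

```bash
python3 -m handwheel '[{"tx":0,"ty":0,"tz":2,"wx":0,"wy":0,"wz":0,"claw":1},{"tx":0,"ty":0,"tz":3.4,"wx":0,"wy":0,"wz":0,"claw":1},{"tx":0,"ty":0,"tz":3.9,"wx":0,"wy":0,"wz":0,"claw":1},{"tx":0,"ty":0,"tz":3.9,"wx":0,"wy":0,"wz":0,"claw":0.7},{"tx":0,"ty":0,"tz":3.9,"wx":0,"wy":0,"wz":0,"claw":0.55},{"tx":0,"ty":0,"tz":3.9,"wx":0,"wy":0,"wz":0,"claw":0.3},{"tx":0,"ty":0,"tz":3.9,"wx":0,"wy":0,"wz":0,"claw":0.3},{"tx":0,"ty":0,"tz":3.9,"wx":0,"wy":0,"wz":0,"claw":0.3},{"tx":0,"ty":0,"tz":3.9,"wx":0,"wy":0,"wz":0,"claw":0.3}]' 25; python3 -c "
from h import *
show()"
```

```text
clock: 3.6
position: [0.4841, 0.2713, 0.049]
ee_rot: [1.652, 2.672, 0.001]
force: [0.0, 0.2, 0.0]
width: 0.613
clk 3.6 pos [0.4841 0.2713 0.049 ] y [0.895 0.447 0.001] yaw 26.53 z [ 0.001  0.001 -1.   ] F [0.  0.2 0. ] w 0.613 q [-0.82  0.52  0.3   1.94 -0.23  0.71  0.08]
```

```bash
python3 -m handwheel '[{"tx":0,"ty":0,"tz":0,"wx":0,"wy":0,"wz":0,"claw":0.3},{"tx":0,"ty":0,"tz":0,"wx":0,"wy":0,"wz":0,"claw":0.3},{"tx":0,"ty":0,"tz":0,"wx":0,"wy":0,"wz":0,"claw":0.3},{"tx":0,"ty":0,"tz":0,"wx":0,"wy":0,"wz":0,"claw":0.3},{"tx":0,"ty":0,"tz":0,"wx":0,"wy":0,"wz":0,"claw":0.3},{"tx":0,"ty":0,"tz":0,"wx":0,"wy":0,"wz":0,"claw":0.3},{"tx":0,"ty":0,"tz":0,"wx":0,"wy":0,"wz":0,"claw":0.3}]' 25;python3 -m handwheel '[{"tx":0,"ty":0,"tz":-1,"wx":0,"wy":0,"wz":0,"claw":0.3},{"tx":0,"ty":0,"tz":-4,"wx":0,"wy":0,"wz":0,"claw":0.3},{"tx":0,"ty":0,"tz":-8,"wx":0,"wy":0,"wz":0,"claw":0.3},{"tx":0,"ty":0,"tz":-11,"wx":0,"wy":0,"wz":0,"claw":0.3},{"tx":0,"ty":0,"tz":-11,"wx":0,"wy":0,"wz":0,"claw":0.3},{"tx":0,"ty":0,"tz":-11,"wx":0,"wy":0,"wz":0,"claw":0.3}]' 25
python3 -c "
from h import *
show(); delta((0.57,-0.02,0.19),26.6)"
```

```text
clock: 4.18
position: [0.4839, 0.2711, 0.0485]
ee_rot: [-1.652, -2.672, -0.0]
force: [0.3, -0.3, 0.0]
width: 0.301
clock: 4.68
position: [0.4851, 0.2718, 0.1612]
ee_rot: [1.652, 2.671, 0.007]
force: [-0.3, 0.0, -0.4]
width: 0.299
clk 4.68 pos [0.4851 0.2718 0.1612] y [0.895 0.447 0.005] yaw 26.53 z [ 0.004  0.003 -1.   ] F [-0.3  0.  -0.4] w 0.299 q [-0.87  0.38  0.36  1.84 -0.16  0.95  0.02]
t(cm) [-29.9   -5.43  -2.94] w(deg) [ 0.3 -0.1 -0.1] jaw 0
t(cm) [-29.9   -5.43  -2.94] w(deg) [-1.000e-01 -4.000e-01  1.799e+02] jaw 180
```

```bash
python3 blk.py pics/f.png; python3 -c "
from h import *
p,d=vision.get_image('side'); zoom(p,180,420,200,380,3,'pics/f2.png')"
```

```text
clk 4.68 pos [0.4851 0.2718 0.1612] y [0.895 0.447 0.005] yaw 26.53 z [ 0.004  0.003 -1.   ] F [-0.3  0.  -0.4] w 0.299 q [-0.87  0.38  0.36  1.84 -0.16  0.95  0.02]
1137 [0.4825 0.2726 0.0609] 0.0012 ((0.48272159695625305, 0.2718576490879059), (0.043860889971256256, 0.020375635474920273), 27.767152786254883)
```

View pics/f.png

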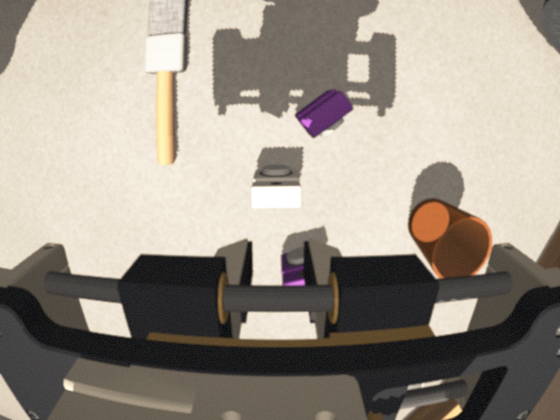

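View pics/f2.png

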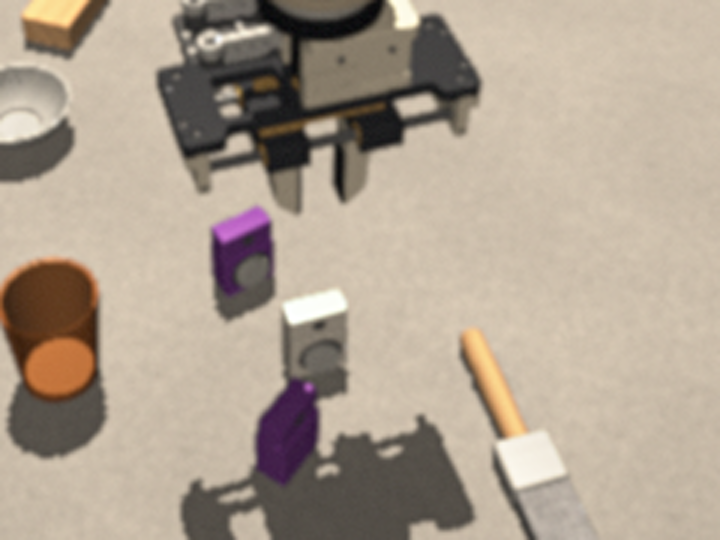

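The jaws closed to about 28 mm with nothing between them. The block at (276,195) is untouched, though the geometry said it was between the pads. I reopen, go down again and look while I'm there.

```bash
python3 -m handwheel '[{"tx":0,"ty":0,"tz":0,"wx":0,"wy":0,"wz":0,"claw":1},{"tx":0,"ty":0,"tz":0,"wx":0,"wy":0,"wz":0,"claw":1},{"tx":0,"ty":0,"tz":0,"wx":0,"wy":0,"wz":0,"claw":1},{"tx":0,"ty":0,"tz":0,"wx":0,"wy":0,"wz":0,"claw":1},{"tx":0,"ty":0,"tz":0,"wx":0,"wy":0,"wz":0,"claw":1},{"tx":0,"ty":0,"tz":0,"wx":0,"wy":0,"wz":0,"claw":1},{"tx":0,"ty":0,"tz":3,"wx":0,"wy":0,"wz":0,"claw":1},{"tx":0,"ty":0,"tz":6.5,"wx":0,"wy":0,"wz":0,"claw":1},{"tx":0,"ty":0,"tz":9.5,"wx":0,"wy":0,"wz":0,"claw":1},{"tx":0,"ty":0,"tz":11,"wx":0,"wy":0,"wz":0,"claw":1},{"tx":0,"ty":0,"tz":11,"wx":0,"wy":0,"wz":0,"claw":1},{"tx":0,"ty":0,"tz":11,"wx":0,"wy":0,"wz":0,"claw":1}]' 25; python3 blk.py pics/g.png; python3 -c "
from h import *
p,d=vision.get_image('side'); zoom(p,180,420,200,380,3,'pics/g2.png')"
```

```text
clock: 5.78
position: [0.4836, 0.2707, 0.0482]
ee_rot: [-1.652, -2.671, 0.002]
force: [0.3, 0.3, 0.3]
width: 1.002
clk 5.78 pos [0.4836 0.2707 0.0482] y [ 0.895  0.446 -0.002] yaw 26.52 z [-0.001 -0.001 -1.   ] F [0.3 0.3 0.3] w 1.002 q [-0.83  0.53  0.3   1.94 -0.23  0.71  0.08]
3582 [0.4826 0.2738 0.0626] 0.004 ((0.4844464361667633, 0.272949755191803), (0.1114644780755043, 0.021824069321155548), 26.423450469970703)
```

View pics/g.png

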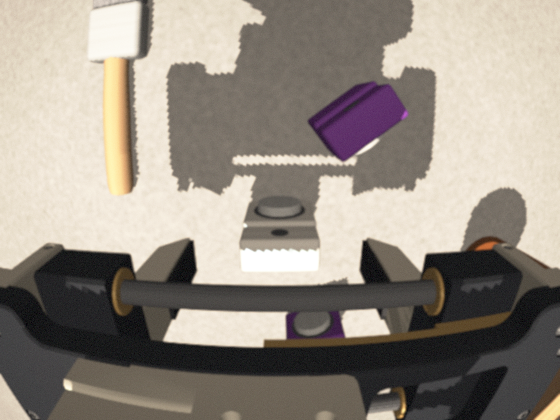

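View pics/g2.png

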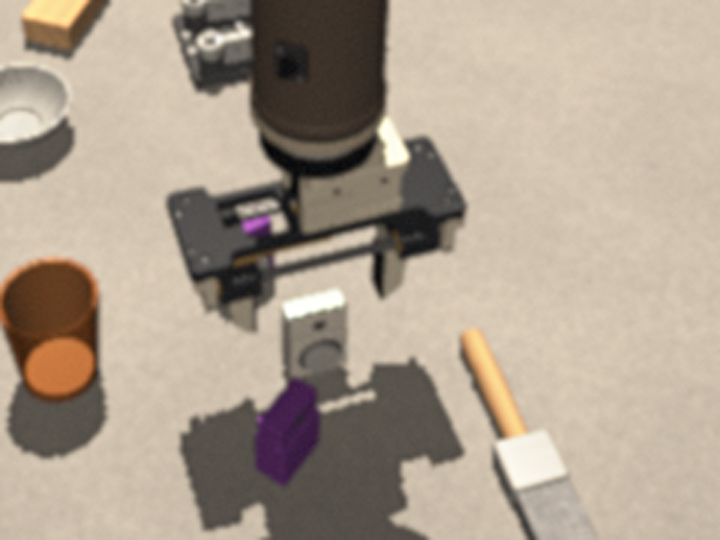

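In the side view the fingers at (245,320) and (385,290) look slightly behind and above the block. I measure the fingers' true position from the depth data.

```bash
python3 - <<'E'
from h import *
s=show(); M=R.from_rotvec(s["ee_rot"]).as_matrix()
for cam in ["wrist","side","top"]:
    p,d=vision.get_image(cam); Q,u,v=world(cam,d,st=s)
    T=(Q-s["position"])@M
    k=(abs(T[:,0])<.04)&(abs(T[:,1])>0.03)&(abs(T[:,1])<.08)&(T[:,2]>-.06)&(T[:,2]<.03)
    for sg in (1,-1):
        X=T[k&(np.sign(T[:,1])==sg)]
        print(cam,sg,len(X))
        for lo in np.arange(-.06,.03,.01):
            Y=X[(X[:,2]>=lo)&(X[:,2]<lo+.01)]
            if len(Y)>3: print("  z",round(lo,2),len(Y),"x",np.percentile(Y[:,0],[2,50,98]).round(3),"y",np.percentile(Y[:,1],[2,98]).round(3))
E
```

```text
clk 5.88 pos [0.4848 0.2715 0.0498] y [0.895 0.447 0.002] yaw 26.52 z [ 0.002  0.001 -1.   ] F [ 0.4 -0.6  1.2] w 0.999 q [-0.83  0.52  0.3   1.94 -0.23  0.71  0.08]
wrist 1 2086
  z -0.06 539 x [-0.008  0.012  0.013] y [0.045 0.062]
  z -0.05 498 x [0.002 0.012 0.012] y [0.045 0.062]
  z -0.04 465 x [-0.004  0.011  0.012] y [0.045 0.061]
  z -0.03 415 x [-0.008  0.011  0.012] y [0.045 0.06 ]
  z -0.02 169 x [-0.008  0.008  0.012] y [0.045 0.053]
wrist -1 2088
  z -0.06 536 x [-0.008  0.012  0.012] y [-0.064 -0.047]
  z -0.05 500 x [0.002 0.011 0.012] y [-0.064 -0.046]
  z -0.04 469 x [-0.004  0.011  0.012] y [-0.063 -0.046]
  z -0.03 414 x [-0.008  0.011  0.012] y [-0.062 -0.047]
  z -0.02 169 x [-0.008  0.007  0.012] y [-0.054 -0.046]
side 1 85
  z -0.06 10 x [0.01  0.011 0.014] y [0.048 0.064]
  z -0.05 25 x [0.008 0.011 0.014] y [0.048 0.063]
  z -0.04 27 x [0.001 0.011 0.012] y [0.047 0.064]
  z -0.03 19 x [0.008 0.011 0.013] y [0.047 0.062]
  z -0.02 4 x [0.009 0.01  0.012] y [0.048 0.052]
side -1 131
  z -0.06 26 x [0.001 0.011 0.013] y [-0.061 -0.045]
  z -0.05 30 x [-0.006  0.011  0.012] y [-0.062 -0.045]
  z -0.04 34 x [-0.004  0.01   0.014] y [-0.062 -0.045]
  z -0.03 30 x [-0.007  0.011  0.013] y [-0.061 -0.045]
  z -0.02 11 x [-0.01   0.006  0.012] y [-0.054 -0.045]
top 1 13
  z -0.06 5 x [-0.012 -0.009  0.004] y [0.045 0.051]
  z -0.05 4 x [-0.009 -0.006  0.007] y [0.045 0.048]
top -1 0
```

Both cameras show the real fingertips ending about 30 mm short of where the documentation puts them. I pin down the exact offset.

```bash
python3 - <<'E'
from h import *
for cam in ["wrist","side"]:
  for i in range(2):
    s=sensors.observe(); M=R.from_rotvec(s["ee_rot"]).as_matrix()
    p,d=vision.get_image(cam); Q,u,v=world(cam,d,st=s)
    T=(Q-s["position"])@M
    k=(abs(T[:,0])<.02)&(abs(T[:,1])>0.042)&(abs(T[:,1])<.07)&(T[:,2]>-.06)&(T[:,2]<.02)
    for sg in (1,-1):
        X=T[k&(np.sign(T[:,1])==sg)]; print(cam,sg,s["position"][2].round(4),np.sort(X[:,2])[-8:].round(4), np.percentile(X[:,2],99).round(4))
E
```

```text
wrist 1 0.0499 [-0.0135 -0.0134 -0.0134 -0.0132 -0.0132 -0.0132 -0.0129 -0.0129] -0.0143
wrist -1 0.0499 [-0.0137 -0.0137 -0.0136 -0.0134 -0.0134 -0.0131 -0.0131 -0.0128] -0.0147
wrist 1 0.0497 [-0.0137 -0.0136 -0.0136 -0.0135 -0.0135 -0.0133 -0.0128 -0.0125] -0.0147
wrist -1 0.0497 [-0.0139 -0.0139 -0.0138 -0.0137 -0.0136 -0.0135 -0.0134 -0.0128] -0.0147
side 1 0.0495 [-0.0199 -0.0194 -0.0192 -0.0191 -0.0187 -0.0169 -0.0169 -0.0161] -0.0168
side -1 0.0495 [-0.0191 -0.0186 -0.0185 -0.0168 -0.0164 -0.0151 -0.0147 -0.0116] -0.0148
side 1 0.0493 [-0.0212 -0.0208 -0.0204 -0.0202 -0.0198 -0.0181 -0.0172 -0.0165] -0.0171
side -1 0.0493 [-0.0196 -0.0189 -0.0183 -0.0183 -0.0175 -0.0174 -0.0157 -0.0145] -0.0163
```

Real tips sit about 14.5 mm behind the reported TCP, so I use that from now on. I go down another 2.6 cm and grip.

```bash
python3 -m handwheel '[{"tx":0,"ty":0,"tz":1,"wx":0,"wy":0,"wz":0,"claw":1},{"tx":0,"ty":0,"tz":2,"wx":0,"wy":0,"wz":0,"claw":1},{"tx":0,"ty":0,"tz":2.6,"wx":0,"wy":0,"wz":0,"claw":0.9},{"tx":0,"ty":0,"tz":2.6,"wx":0,"wy":0,"wz":0,"claw":0.8},{"tx":0,"ty":0,"tz":2.6,"wx":0,"wy":0,"wz":0,"claw":0.65},{"tx":0,"ty":0,"tz":2.6,"wx":0,"wy":0,"wz":0,"claw":0.5},{"tx":0,"ty":0,"tz":2.6,"wx":0,"wy":0,"wz":0,"claw":0.3},{"tx":0,"ty":0,"tz":2.6,"wx":0,"wy":0,"wz":0,"claw":0.3},{"tx":0,"ty":0,"tz":2.6,"wx":0,"wy":0,"wz":0,"claw":0.3},{"tx":0,"ty":0,"tz":2.6,"wx":0,"wy":0,"wz":0,"claw":0.3},{"tx":0,"ty":0,"tz":2.6,"wx":0,"wy":0,"wz":0,"claw":0.3},{"tx":0,"ty":0,"tz":2.6,"wx":0,"wy":0,"wz":0,"claw":0.3}]' 25; python3 -m handwheel '[{"tx":0,"ty":0,"tz":0,"wx":0,"wy":0,"wz":0,"claw":0.3},{"tx":0,"ty":0,"tz":0,"wx":0,"wy":0,"wz":0,"claw":0.3}]' 25
```

```text
clock: 7.23
position: [0.4841, 0.2712, 0.0228]
ee_rot: [1.652, 2.672, 0.001]
force: [1.3, 0.0, 2.3]
width: 0.479
clock: 7.4
position: [0.4841, 0.2712, 0.0228]
ee_rot: [1.652, 2.672, 0.001]
force: [-0.1, -0.3, 3.5]
width: 0.478
```

The width of 0.478 is exactly 44 mm, so it's gripped. I lift, and meanwhile estimate the seat from the top view: stops at (290,180) and (299.5,200).

```bash
python3 -m handwheel '[{"tx":0,"ty":0,"tz":-1,"wx":0,"wy":0,"wz":0,"claw":0.3},{"tx":0,"ty":0,"tz":-3,"wx":0,"wy":0,"wz":0,"claw":0.3},{"tx":0,"ty":0,"tz":-6,"wx":0,"wy":0,"wz":0,"claw":0.3},{"tx":0,"ty":0,"tz":-9,"wx":0,"wy":0,"wz":0,"claw":0.3},{"tx":0,"ty":0,"tz":-12,"wx":0,"wy":0,"wz":0,"claw":0.3},{"tx":0,"ty":0,"tz":-14,"wx":0,"wy":0,"wz":0,"claw":0.3},{"tx":0,"ty":0,"tz":-14,"wx":0,"wy":0,"wz":0,"claw":0.3}]' 25
python3 - <<'E'
from h import *
m=vision.camera_model("top");K=m["K"];A=R.from_rotvec(m["attitude"]).as_matrix()
def px(u,v,z):
    r=A@np.array([(u-K[0,2])/K[0,0],(v-K[1,2])/K[1,1],1]); return m["xyz"]+r*(z-m["xyz"][2])/r[2]
for a in [(289.9,180,.019),(299.5,200,.019)]: print(px(*a).round(4))
show(); delta((0.57,-0.08,0.16),26.6)
E
```

```text
clock: 7.98
position: [0.4858, 0.272, 0.1671]
ee_rot: [1.652, 2.67, 0.009]
force: [1.0, 0.6, -3.1]
width: 0.481
[ 0.6058 -0.0783  0.019 ]
[ 0.5535 -0.1022  0.019 ]
clk 7.98 pos [0.4858 0.272  0.1671] y [0.895 0.446 0.006] yaw 26.51 z [ 0.005  0.004 -1.   ] F [ 1.   0.6 -3.1] w 0.481 q [-0.88  0.37  0.36  1.83 -0.16  0.96  0.02]
t(cm) [-35.26  -8.18   0.62] w(deg) [ 0.4 -0.1 -0.1] jaw 0
t(cm) [-35.26  -8.18   0.62] w(deg) [-1.000e-01 -6.000e-01  1.799e+02] jaw 180
```

```bash
python3 -m handwheel '[{"tx":-3.5,"ty":-0.6,"tz":0,"wx":0,"wy":0,"wz":0,"claw":0.3},{"tx":-7.5,"ty":-1.3,"tz":0,"wx":0,"wy":0,"wz":0,"claw":0.3},{"tx":-11.5,"ty":-2,"tz":0,"wx":0,"wy":0,"wz":0,"claw":0.3},{"tx":-15.5,"ty":-2.7,"tz":0,"wx":0,"wy":0,"wz":0,"claw":0.3},{"tx":-19.5,"ty":-3.4,"tz":0,"wx":0,"wy":0,"wz":0,"claw":0.3},{"tx":-23.5,"ty":-4.2,"tz":0,"wx":0,"wy":0,"wz":0,"claw":0.3},{"tx":-27.5,"ty":-5,"tz":0,"wx":0,"wy":0,"wz":0,"claw":0.3},{"tx":-31.5,"ty":-5.8,"tz":0,"wx":0,"wy":0,"wz":0,"claw":0.3},{"tx":-35.5,"ty":-6.5,"tz":0,"wx":0,"wy":0,"wz":0,"claw":0.3},{"tx":-39.5,"ty":-7.2,"tz":0,"wx":0,"wy":0,"wz":0,"claw":0.3},{"tx":-43,"ty":-7.7,"tz":0,"wx":0,"wy":0,"wz":0,"claw":0.3},{"tx":-44.6,"ty":-7.8,"tz":0,"wx":0,"wy":0,"wz":0,"claw":0.3}]' 25;  python3 -m handwheel '[{"tx":0,"ty":0,"tz":0,"wx":0,"wy":0,"wz":0,"claw":0.3},{"tx":0,"ty":0,"tz":0,"wx":0,"wy":0,"wz":0,"claw":0.3},{"tx":0,"ty":0,"tz":0,"wx":0,"wy":0,"wz":0,"claw":0.3}]' 25
python3 - <<'E'
from h import *
s=show(); p,d=vision.get_image("wrist"); cv2.imwrite("pics/i.png",p); np.savez("i.npz",p=p,d=d,pos=s["position"],ee_rot=s["ee_rot"])
E
```

```text
clock: 8.98
position: [0.6123, -0.1694, 0.1616]
ee_rot: [1.66, 2.667, -0.005]
force: [-0.2, -1.1, -2.6]
width: 0.483
clock: 9.23
position: [0.6125, -0.1614, 0.1614]
ee_rot: [-1.65, -2.67, 0.0]
force: [0.1, 1.2, -2.9]
width: 0.479
clk 9.23 pos [ 0.6125 -0.1614  0.1614] y [ 0.894  0.447 -0.001] yaw 26.57 z [-0.002  0.001 -1.   ] F [ 0.1  1.2 -2.9] w 0.479 q [-0.12  0.51  0.44  1.64 -0.25  1.05  0.86]
```

View pics/i.png

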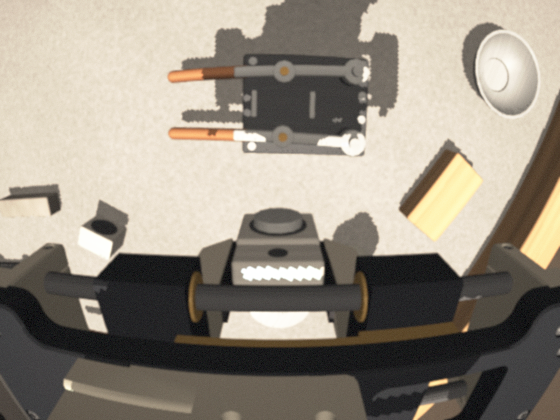

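The press fills the upper middle of the wrist view: plate x 243–366, y 53–155, hinges on the right at (357,72) and (352,143). The held block's cap points up the image, i.e. to the left nose. I fit the pose from the depth data.

```bash
cat > press.py <<'E'
from h import *
import sys
def fit(p,d,st):
    Q,u,v=world("wrist",d,st=st)
    near=(np.hypot(Q[:,0]-.60,Q[:,1]+.08)<.11)
    g=near&(abs(Q[:,2])<.003); print("bench z",np.median(Q[near&(abs(Q[:,2])<.008)][:,2]).round(4))
    X=Q[near&(Q[:,2]>.007)&(Q[:,2]<.017)]
    X=X[(np.hypot(X[:,0]-np.median(X[:,0]),X[:,1]-np.median(X[:,1]))<.085)]
    (c,sz,a)=cv2.minAreaRect(X[:,:2].astype(np.float32)); print("plate",np.round(c,4),np.round(sz,4),round(a,2),"z",np.median(X[:,2]).round(4))
    k=near&(Q[:,2]>.028)&(Q[:,2]<.06); col=p[v,u].astype(int)
    for sgn in (1,-1):
        a0=np.radians(25.5);ex=np.array([np.cos(a0),np.sin(a0)]);ey=np.array([-ex[1],ex[0]])
        L=(Q[:,:2]-[.580,-.090])
        side=k&(np.sign(L@ey)==sgn)&(abs(L@ey)<.06)
        Lx=L@ex;Ly=L@ey
        s1=side&(Lx>.053)&(Lx<.08); print("hinge",sgn,s1.sum(),cv2.minEnclosingCircle(Q[s1][:,:2].astype(np.float32)),Q[s1][:,2].max().round(4))
        for lo,hi in [(-.1,-.05),(-.05,-.02),(-.015,.015),(.02,.05)]:
            s2=side&(Lx>lo)&(Lx<hi)
            if s2.sum()>5: print("   bar x",lo,hi,"meanx",Lx[s2].mean().round(4),"y",np.percentile(Ly[s2],[2,50,98]).round(4),"z",np.percentile(Q[s2][:,2],[5,50,98]).round(4))
if __name__=="__main__":
    f=np.load(sys.argv[1]); fit(f["p"],f["d"],dict(position=f["pos"],ee_rot=f["ee_rot"]))
E
python3 press.py i.npz
```

```text
bench z -0.0007
plate [ 0.5996 -0.0778] [0.1258 0.1001] 25.36 z 0.0113
hinge 1 541 ((0.6232512593269348, -0.03049783781170845), 0.012688861228525639) 0.0491
   bar x -0.1 -0.05 meanx -0.0665 y [0.0248 0.0302 0.0362] z [0.0347 0.0384 0.0405]
   bar x -0.05 -0.02 meanx -0.0351 y [0.0263 0.0316 0.0371] z [0.0349 0.0398 0.0416]
   bar x -0.015 0.015 meanx 0.0004 y [0.0228 0.0316 0.0399] z [0.0374 0.042  0.0472]
   bar x 0.02 0.05 meanx 0.0349 y [0.0289 0.0337 0.0394] z [0.0365 0.04   0.0416]
hinge -1 531 ((0.6515259146690369, -0.08934135735034943), 0.012530054897069931) 0.0488
   bar x -0.1 -0.05 meanx -0.0673 y [-0.0313 -0.0246 -0.0192] z [0.0352 0.0384 0.0405]
   bar x -0.05 -0.02 meanx -0.0357 y [-0.0314 -0.0262 -0.021 ] z [0.0349 0.0398 0.0417]
   bar x -0.015 0.015 meanx 0.0001 y [-0.0355 -0.0266 -0.0183] z [0.0379 0.042  0.0471]
   bar x 0.02 0.05 meanx 0.0352 y [-0.0345 -0.0288 -0.0244] z [0.0349 0.0401 0.0417]
```

```bash
python3 - <<'E'
from h import *
f=np.load("i.npz"); st=dict(position=f["pos"],ee_rot=f["ee_rot"]); M=R.from_rotvec(st["ee_rot"]).as_matrix()
Q,u,v=world("wrist",f["d"],st=st); T=(Q-st["position"])@M
k=(abs(T[:,1])<.018)&(abs(T[:,0])<.03)
for lo,hi in [(-.046,-.034),(-.034,-.02),(-.018,0.02)]:
    X=T[k&(T[:,2]>lo)&(T[:,2]<hi)]
    print(lo,len(X),"x",np.percentile(X[:,0],[1,10,50,90,99]).round(4),"z",np.percentile(X[:,2],[2,50,98]).round(4))
# fingers y
k=(abs(T[:,0])<.02)&(T[:,2]>-.03)&(T[:,2]<-.016)&(abs(T[:,1])>.021)&(abs(T[:,1])<.04)
for sg in (1,-1): X=T[k&(np.sign(T[:,1])==sg)]; print("finger",sg,np.percentile(abs(X[:,1]),[1,50,99]).round(4))
a=np.radians(25.4);ex=np.array([np.cos(a),np.sin(a)]);ey=np.array([-ex[1],ex[0]])
seat=np.array([.579,-.0873])
for c in (-.0022,): 
    b=seat+c*ey; t=b-0.0011*ey; print("block",b,"tcp",t); delta((t[0],t[1],0.12),25.4)
E
```

```text
-0.046 2092 x [-0.002  -0.0004  0.0056  0.0105  0.0111] z [-0.0396 -0.0384 -0.0346]
-0.034 883 x [0.0098 0.0101 0.0105 0.0109 0.0113] z [-0.0337 -0.0274 -0.0203]
-0.018 1934 x [0.0113 0.0131 0.0156 0.0198 0.0203] z [-0.0178 -0.0086  0.0145]
finger 1 [0.0212 0.0269 0.0369]
finger -1 [0.0211 0.0274 0.0388]
block [ 0.57994366 -0.08928734] tcp [ 0.58041549 -0.09028101]
t(cm) [7.76 0.29 4.18] w(deg) [-0.1 -0.1  1.2] jaw 0
t(cm) [7.76 0.29 4.18] w(deg) [ 2.000e-01 -1.000e-01 -1.788e+02] jaw 180
```

```bash
python3 -m handwheel '[{"tx":2,"ty":0.1,"tz":0,"wx":0,"wy":0,"wz":0.6,"claw":0.3},{"tx":5,"ty":0.2,"tz":1,"wx":0,"wy":0,"wz":1.2,"claw":0.3},{"tx":7.2,"ty":0.3,"tz":2,"wx":0,"wy":0,"wz":1.2,"claw":0.3},{"tx":7.8,"ty":0.3,"tz":3,"wx":0,"wy":0,"wz":1.2,"claw":0.3},{"tx":7.8,"ty":0.3,"tz":4.2,"wx":0,"wy":0,"wz":1.2,"claw":0.3},{"tx":7.8,"ty":0.3,"tz":4.2,"wx":0,"wy":0,"wz":1.2,"claw":0.3},{"tx":7.8,"ty":0.3,"tz":4.2,"wx":0,"wy":0,"wz":1.2,"claw":0.3},{"tx":7.8,"ty":0.3,"tz":4.2,"wx":0,"wy":0,"wz":1.2,"claw":0.3}]' 25
python3 - <<'E'
from h import *
s=show(); delta((.5804,-.0903,.0355),25.4)
p,d=vision.get_image("wrist"); cv2.imwrite("pics/j.png",p)
p,d=vision.get_image("side"); zoom(p,190,350,120,260,4,"pics/j2.png")
E
```

```text
clock: 9.95
position: [0.5817, -0.093, 0.1209]
ee_rot: [1.682, 2.652, -0.001]
force: [-0.2, -0.7, -2.8]
width: 0.475
clk 9.95 pos [ 0.5817 -0.093   0.1209] y [0.904 0.427 0.   ] yaw 25.25 z [ 0.001 -0.001 -1.   ] F [-0.2 -0.7 -2.8] w 0.475 q [-0.24  0.49  0.43  1.8  -0.25  0.91  0.75]
t(cm) [ 0.31 -0.    8.54] w(deg) [ 0.   0.1 -0.1] jaw 0
t(cm) [ 0.31 -0.    8.54] w(deg) [ 1.000e-01 -0.000e+00  1.799e+02] jaw 180
```

View pics/j.png

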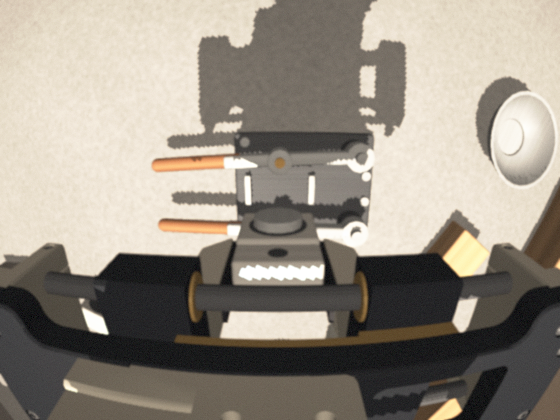

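View pics/j2.png

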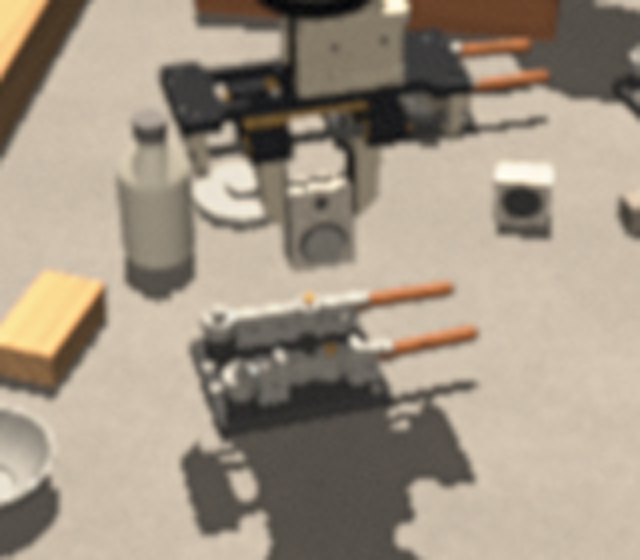

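Stops at (249,188) and (312,188) straddle the block's centre line, so it's aligned along seat x. I go to just above the noses and recheck.

```bash
python3 -m handwheel '[{"tx":0.2,"ty":0,"tz":1.5,"wx":0,"wy":0,"wz":0,"claw":0.3},{"tx":0.2,"ty":0,"tz":3,"wx":0,"wy":0,"wz":0,"claw":0.3},{"tx":0.2,"ty":0,"tz":4.3,"wx":0,"wy":0,"wz":0,"claw":0.3},{"tx":0.2,"ty":0,"tz":4.3,"wx":0,"wy":0,"wz":0,"claw":0.3},{"tx":0.2,"ty":0,"tz":4.3,"wx":0,"wy":0,"wz":0,"claw":0.3},{"tx":0.2,"ty":0,"tz":4.3,"wx":0,"wy":0,"wz":0,"claw":0.3}]' 25
python3 - <<'E'
from h import *
s=show(); delta((.5804,-.0903,.0355),25.4)
p,d=vision.get_image("wrist"); cv2.imwrite("pics/k.png",p)
Q,u,v=world("wrist",d,st=s)
X=Q[(np.hypot(Q[:,0]-.60,Q[:,1]+.08)<.085)&(Q[:,2]>.007)&(Q[:,2]<.016)]
print(cv2.minAreaRect(X[:,:2].astype(np.float32)))
a=np.radians(25.4);ex=np.array([np.cos(a),np.sin(a)]);ey=np.array([-ex[1],ex[0]]);L=Q[:,:2]-[.579,-.0873];Lx=L@ex;Ly=L@ey
# far edge of plate (y=+50) and -x edge (x=-40)
X=(Q[:,2]>.007)&(Q[:,2]<.016)
print("y+",np.percentile(Ly[X&(abs(Lx-.02)<.05)&(abs(Ly)<.08)],99.5),"x-",np.percentile(Lx[X&(Ly>.0)&(Ly<.05)&(Lx>-.07)],[.5,1]),"x+",np.percentile(Lx[X&(Ly>.0)&(Ly<.05)&(Lx<.11)],[99,99.5]))
s1=(Q[:,2]>.03)&(Q[:,2]<.06)&(Lx>.053)&(Lx<.08)&(Ly>.01)&(Ly<.06)
c,r=cv2.minEnclosingCircle(Q[s1][:,:2].astype(np.float32)); print("hingeL",(np.array(c)-[.579,-.0873])@ex,(np.array(c)-[.579,-.0873])@ey,r)
# stops
for x0 in (-.0255,.0255):
    s2=(Q[:,2]>.0155)&(Q[:,2]<.024)&(abs(Lx-x0)<.008)&(abs(Ly)<.03); print("stop",s2.sum(),np.percentile(Lx[s2],[5,50,95]).round(4) if s2.sum() else '')
E
```

```text
clock: 10.55
position: [0.581, -0.0905, 0.0785]
ee_rot: [1.681, 2.653, 0.001]
force: [-0.9, 0.6, -3.5]
width: 0.476
clk 10.55 pos [ 0.581  -0.0905  0.0785] y [0.904 0.427 0.001] yaw 25.29 z [ 0.001 -0.    -1.   ] F [-0.9  0.6 -3.5] w 0.476 q [-0.22  0.54  0.41  1.84 -0.28  0.82  0.77]
t(cm) [ 0.05 -0.05  4.3 ] w(deg) [ 0.1  0.  -0.1] jaw 0
t(cm) [ 0.05 -0.05  4.3 ] w(deg) [ 1.000e-01 -1.000e-01  1.799e+02] jaw 180
((0.597322404384613, -0.07276986539363861), (0.1254076212644577, 0.08959543704986572), 25.438623428344727)
y+ 0.04979551484739627 x- [-0.03880483 -0.03803633] x+ [0.08302426 0.08382933]
hingeL 0.0647855100486845 0.03247411786206072 0.012465843930840492
stop 186 [-0.0297 -0.0277 -0.0252]
stop 212 [0.0262 0.0286 0.0308]
```

View pics/k.png

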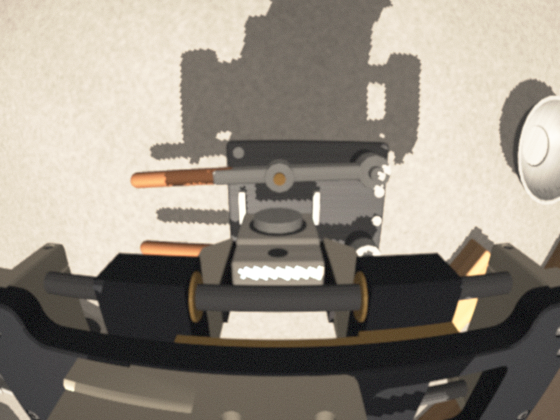

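The seat estimate is confirmed within 1 mm, and the stops at (241,208) and (317,208) straddle the block. I lower it.

```bash
python3 -m handwheel '[{"tx":0.05,"ty":-0.05,"tz":0.8,"wx":0,"wy":0,"wz":0,"claw":0.3},{"tx":0.05,"ty":-0.05,"tz":1.6,"wx":0,"wy":0,"wz":0,"claw":0.3},{"tx":0.05,"ty":-0.05,"tz":2.4,"wx":0,"wy":0,"wz":0,"claw":0.3},{"tx":0.05,"ty":-0.05,"tz":3.1,"wx":0,"wy":0,"wz":0,"claw":0.3},{"tx":0.05,"ty":-0.05,"tz":3.6,"wx":0,"wy":0,"wz":0,"claw":0.3},{"tx":0.05,"ty":-0.05,"tz":3.9,"wx":0,"wy":0,"wz":0,"claw":0.3},{"tx":0.05,"ty":-0.05,"tz":4.2,"wx":0,"wy":0,"wz":0,"claw":0.3},{"tx":0.05,"ty":-0.05,"tz":4.2,"wx":0,"wy":0,"wz":0,"claw":0.3},{"tx":0.05,"ty":-0.05,"tz":4.2,"wx":0,"wy":0,"wz":0,"claw":0.3}]' 25
python3 - <<'E'
from h import *
s=show()
p,d=vision.get_image("wrist"); cv2.imwrite("pics/l.png",p)
p,d=vision.get_image("side"); zoom(p,190,350,120,260,4,"pics/l2.png")
E
```

```text
clock: 11.35
position: [0.5797, -0.0897, 0.0356]
ee_rot: [1.68, 2.654, 0.0]
force: [0.0, 0.9, -2.3]
width: 0.48
clk 11.35 pos [ 0.5797 -0.0897  0.0356] y [0.904 0.428 0.   ] yaw 25.33 z [ 0. -0. -1.] F [ 0.   0.9 -2.3] w 0.48 q [-0.2   0.59  0.38  1.87 -0.31  0.73  0.8 ]
```

View pics/l.png

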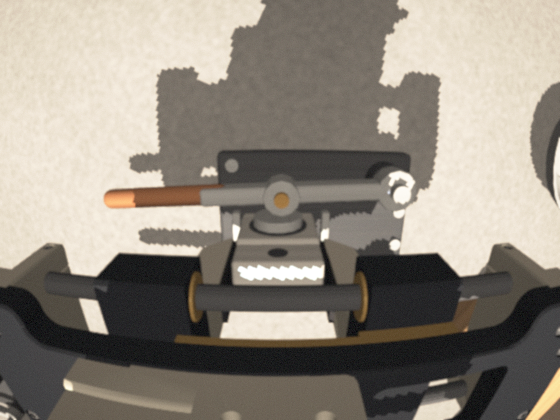

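View pics/l2.png

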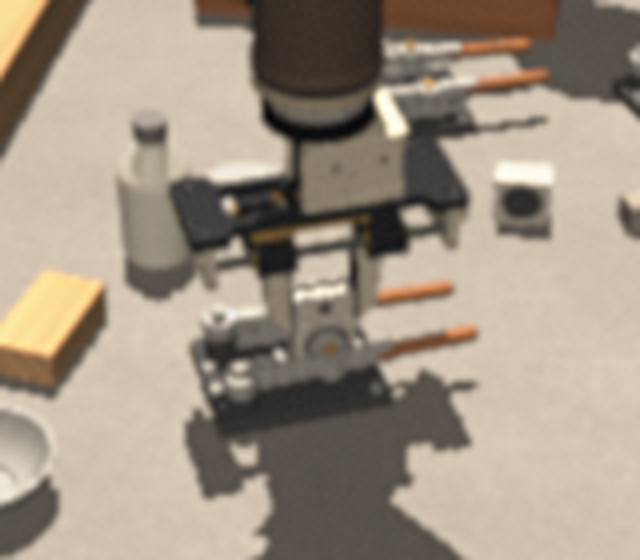

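The block is between the noses and just about on the seat, with its weight (2.3 N) still on the wrist. I lower 1 mm, release, and rise.

```bash
python3 -m handwheel '[{"tx":0,"ty":0,"tz":0.05,"wx":0,"wy":0,"wz":0,"claw":0.3},{"tx":0,"ty":0,"tz":0.1,"wx":0,"wy":0,"wz":0,"claw":0.3},{"tx":0,"ty":0,"tz":0.12,"wx":0,"wy":0,"wz":0,"claw":0.3},{"tx":0,"ty":0,"tz":0.12,"wx":0,"wy":0,"wz":0,"claw":0.3}]' 25
python3 -m handwheel '[{"tx":0,"ty":0,"tz":0,"wx":0,"wy":0,"wz":0,"claw":0.5},{"tx":0,"ty":0,"tz":0,"wx":0,"wy":0,"wz":0,"claw":0.6},{"tx":0,"ty":0,"tz":0,"wx":0,"wy":0,"wz":0,"claw":0.7},{"tx":0,"ty":0,"tz":0,"wx":0,"wy":0,"wz":0,"claw":0.7},{"tx":0,"ty":0,"tz":0,"wx":0,"wy":0,"wz":0,"claw":0.7},{"tx":0,"ty":0,"tz":0,"wx":0,"wy":0,"wz":0,"claw":0.7}]' 25
```

```text
clock: 11.78
position: [0.5798, -0.0896, 0.0348]
ee_rot: [1.68, 2.654, 0.001]
force: [-2.0, 0.4, 3.5]
width: 0.476
clock: 12.28
position: [0.5796, -0.0896, 0.0343]
ee_rot: [1.68, 2.654, 0.0]
force: [-0.2, -0.1, 0.5]
width: 0.694
```

The block is seated. I rise, turn the jaws 90° on the way, and move over the grips.

```bash
python3 -m handwheel '[{"tx":0,"ty":0,"tz":-1,"wx":0,"wy":0,"wz":0,"claw":0.8},{"tx":0,"ty":0,"tz":-4,"wx":0,"wy":0,"wz":0,"claw":1},{"tx":0,"ty":0,"tz":-8,"wx":0,"wy":0,"wz":0,"claw":1},{"tx":0,"ty":0,"tz":-11,"wx":0,"wy":0,"wz":5,"claw":1},{"tx":0,"ty":0,"tz":-13,"wx":0,"wy":0,"wz":12,"claw":1},{"tx":0,"ty":-1,"tz":-13,"wx":0,"wy":0,"wz":19,"claw":1},{"tx":0,"ty":-2,"tz":-13,"wx":0,"wy":0,"wz":26,"claw":1},{"tx":0,"ty":-3,"tz":-13,"wx":0,"wy":0,"wz":33,"claw":1},{"tx":0,"ty":-4,"tz":-13,"wx":0,"wy":0,"wz":40,"claw":1},{"tx":0,"ty":-5,"tz":-13,"wx":0,"wy":0,"wz":47,"claw":1},{"tx":0.2,"ty":-6,"tz":-13,"wx":0,"wy":0,"wz":54,"claw":1},{"tx":0.2,"ty":-8,"tz":-13,"wx":0,"wy":0,"wz":61,"claw":1}]' 20
python3 -c "
from h import *
show(); delta((.5067,-.1216,.14),-64.6)"
```

```text
clock: 13.28
position: [0.5073, -0.1211, 0.165]
ee_rot: [2.798, 1.429, 0.002]
force: [0.4, 0.4, 0.8]
width: 0.999
clk 13.28 pos [ 0.5073 -0.1211  0.165 ] y [ 0.81  -0.586  0.001] yaw -35.9 z [ 0.001  0.001 -1.   ] F [0.4 0.4 0.8] w 0.999 q [-0.44  0.37  0.76  1.93 -0.32  0.96 -0.15]
t(cm) [-0.08 -0.02  2.5 ] w(deg) [ 0.  -0.1 28.7] jaw 0
t(cm) [-0.08 -0.02  2.5 ] w(deg) [ 1.000e-01  0.000e+00 -1.513e+02] jaw 180
```

```bash
python3 -m handwheel '[{"tx":0,"ty":0,"tz":0.5,"wx":0,"wy":0,"wz":7,"claw":1},{"tx":0,"ty":0,"tz":1,"wx":0,"wy":0,"wz":14,"claw":1},{"tx":0,"ty":0,"tz":1.5,"wx":0,"wy":0,"wz":21,"claw":1},{"tx":0,"ty":0,"tz":2,"wx":0,"wy":0,"wz":28.7,"claw":1},{"tx":0,"ty":0,"tz":2.5,"wx":0,"wy":0,"wz":28.7,"claw":1},{"tx":0,"ty":0,"tz":2.5,"wx":0,"wy":0,"wz":28.7,"claw":1},{"tx":0,"ty":0,"tz":2.5,"wx":0,"wy":0,"wz":28.7,"claw":1}]' 20
cat > chk.py <<'E'
from h import *
import sys
s=show(); delta((.5067,-.1216,.006),-64.6)
p,d=vision.get_image("wrist"); cv2.imwrite(sys.argv[1],p)
Q,u,v=world("wrist",d,st=s)
a=np.radians(25.4);ex=np.array([np.cos(a),np.sin(a)]);ey=np.array([-ex[1],ex[0]]);L=Q[:,:2]-[.579,-.0873];Lx=L@ex;Ly=L@ey
k=(Q[:,2]>.066)&(Q[:,2]<.082)&(abs(Lx)<.035)&(abs(Ly)<.03)
if k.sum()>20: print("block top z",np.median(Q[k][:,2]).round(4),"x",np.percentile(Lx[k],[1,99]).round(4),"y",np.percentile(Ly[k],[1,99]).round(4),cv2.minAreaRect(Q[k][:,:2].astype(np.float32)))
for sg in (1,-1):
    k=(Q[:,2]>.028)&(Q[:,2]<.045)&(Lx<-.05)&(Lx>-.11)&(Ly*sg>0)&(abs(Ly)<.05)
    if k.sum()>20: print("grip",sg,k.sum(),"x",np.percentile(Lx[k],[1,99]).round(4),"y",np.percentile(Ly[k],[2,50,98]).round(4),"z",np.percentile(Q[k][:,2],95).round(4))
    k=(Q[:,2]>.028)&(Q[:,2]<.05)&(abs(Lx)<.012)&(Ly*sg>.012)&(Ly*sg<.05)
    if k.sum()>20: print("nose",sg,k.sum(),"y",np.percentile(Ly[k],[1,50,99]).round(4))
E
python3 chk.py pics/m.png
```

```text
clock: 13.87
position: [0.5063, -0.122, 0.1394]
ee_rot: [-3.062, -0.703, 0.0]
force: [-0.3, 0.0, 0.2]
width: 0.999
clk 13.87 pos [ 0.5063 -0.122   0.1394] y [ 0.436 -0.9   -0.   ] yaw -64.14 z [-0.  0. -1.] F [-0.3  0.   0.2] w 0.999 q [-0.5   0.44  0.88  1.97 -0.43  0.93 -0.53]
t(cm) [ 5.000e-02 -1.000e-02  1.334e+01] w(deg) [-0.   0.   0.5] jaw 0
t(cm) [ 5.000e-02 -1.000e-02  1.334e+01] w(deg) [  -0.    -0.  -179.5] jaw 180
block top z 0.0732 x [-0.0224  0.0202] y [-0.0118  0.0083] ((0.5788745284080505, -0.08950616419315338), (0.04305530712008476, 0.020648840814828873), 25.707569122314453)
grip 1 821 x [-0.1063 -0.0506] y [0.0216 0.0269 0.0332] z 0.0399
nose 1 713 y [0.0122 0.0261 0.038 ]
grip -1 827 x [-0.1067 -0.0508] y [-0.0339 -0.0277 -0.0224] z 0.0401
nose -1 542 y [-0.0391 -0.0293 -0.0204]
```

View pics/m.png

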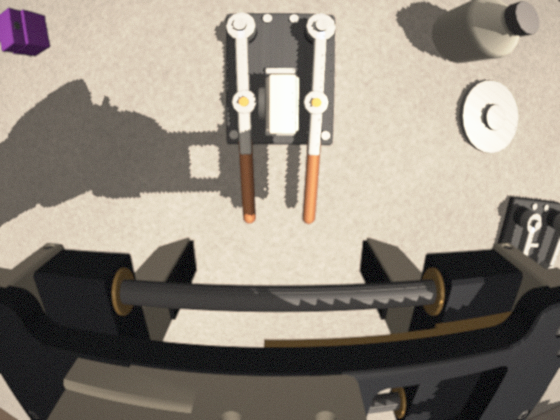

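The block top is at (283,100), seated and centred within 2 mm at seat height, cap to the left nose. Grips at (248,190) and (312,190) lie between the open jaws. I descend over them.

```bash
python3 -m handwheel '[{"tx":0,"ty":0,"tz":3,"wx":0,"wy":0,"wz":0.5,"claw":1},{"tx":0,"ty":0,"tz":6,"wx":0,"wy":0,"wz":0.5,"claw":1},{"tx":0,"ty":0,"tz":8,"wx":0,"wy":0,"wz":0.5,"claw":1},{"tx":0,"ty":0,"tz":9,"wx":0,"wy":0,"wz":0.5,"claw":1},{"tx":0,"ty":0,"tz":9,"wx":0,"wy":0,"wz":0.5,"claw":1},{"tx":0,"ty":0,"tz":9,"wx":0,"wy":0,"wz":0.5,"claw":1}]' 20
python3 chk.py pics/n.png
```

```text
clock: 14.42
position: [0.5067, -0.1225, 0.0499]
ee_rot: [3.066, 0.684, 0.0]
force: [-0.7, -0.3, 0.7]
width: 0.999
clk 14.42 pos [ 0.5067 -0.1225  0.0499] y [ 0.425 -0.905  0.   ] yaw -64.85 z [ 0. -0. -1.] F [-0.7 -0.3  0.7] w 0.999 q [-0.4   0.57  0.75  2.04 -0.57  0.75 -0.42]
t(cm) [ 0.03 -0.08  4.39] w(deg) [ 0.  -0.  -0.2] jaw 0
t(cm) [ 0.03 -0.08  4.39] w(deg) [ -0.   -0.  179.8] jaw 180
block top z 0.0732 x [-0.0224  0.0201] y [-0.0114  0.008 ] ((0.5787992477416992, -0.08936500549316406), (0.043870776891708374, 0.020245445892214775), 25.61524772644043)
grip 1 1566 x [-0.1053 -0.0506] y [0.0215 0.0267 0.0331] z 0.04
nose 1 1602 y [0.0123 0.0257 0.0375]
grip -1 1549 x [-0.1057 -0.0505] y [-0.0336 -0.0273 -0.0219] z 0.04
nose -1 1194 y [-0.0389 -0.0289 -0.0201]
```

View pics/n.png

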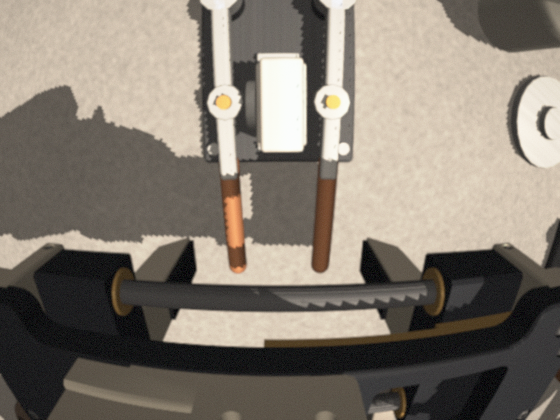

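```bash
python3 -m handwheel '[{"tx":0,"ty":-0.08,"tz":1.5,"wx":0,"wy":0,"wz":-0.2,"claw":1},{"tx":0,"ty":-0.08,"tz":3,"wx":0,"wy":0,"wz":-0.2,"claw":1},{"tx":0,"ty":-0.08,"tz":4,"wx":0,"wy":0,"wz":-0.2,"claw":1},{"tx":0,"ty":-0.08,"tz":4.3,"wx":0,"wy":0,"wz":-0.2,"claw":1},{"tx":0,"ty":-0.08,"tz":4.3,"wx":0,"wy":0,"wz":-0.2,"claw":1},{"tx":0,"ty":-0.08,"tz":4.3,"wx":0,"wy":0,"wz":-0.2,"claw":1}]' 10
python3 chk.py pics/o.png; python3 -c "
from h import *
p,d=vision.get_image('side'); zoom(p,190,350,120,260,4,'pics/o2.png')"
```

```text
clock: 14.97
position: [0.5066, -0.1216, 0.007]
ee_rot: [3.065, 0.689, 0.001]
force: [1.2, -0.1, 0.5]
width: 1.001
clk 14.97 pos [ 0.5066 -0.1216  0.007 ] y [ 0.428 -0.904  0.   ] yaw -64.67 z [ 0.001 -0.    -1.   ] F [ 1.2 -0.1  0.5] w 1.001 q [-0.34  0.63  0.68  2.07 -0.65  0.66 -0.36]
t(cm) [0.01 0.01 0.1 ] w(deg) [ 0.  -0.  -0.1] jaw 0
t(cm) [0.01 0.01 0.1 ] w(deg) [-1.000e-01 -0.000e+00  1.799e+02] jaw 180
block top z 0.0733 x [-0.0224  0.02  ] y [-0.0115  0.008 ] ((0.5788467526435852, -0.08928704261779785), (0.04415793716907501, 0.02017064020037651), 25.620746612548828)
grip 1 2127 x [-0.0894 -0.0505] y [0.0218 0.0281 0.0491] z 0.0408
nose 1 2726 y [0.0124 0.0255 0.0377]
grip -1 2193 x [-0.0894 -0.0504] y [-0.0485 -0.0289 -0.0224] z 0.0409
nose -1 2076 y [-0.0386 -0.0285 -0.0201]
```

View pics/o.png

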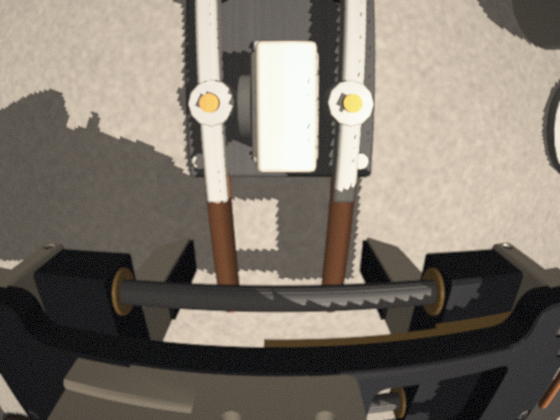

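View pics/o2.png

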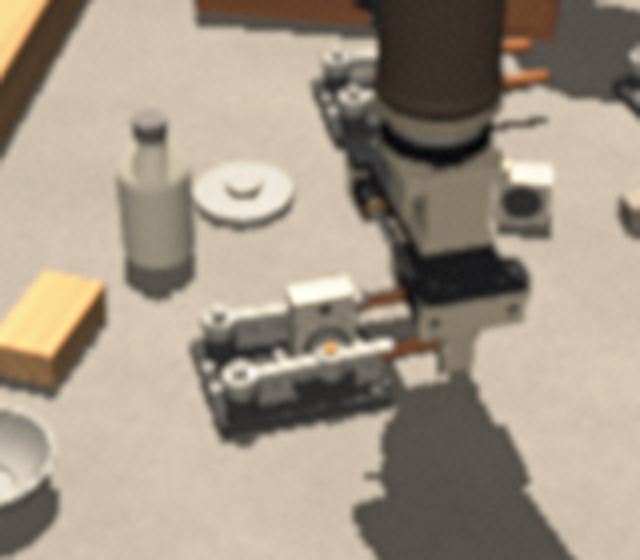

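The fingers straddle both grips at (220,250) and (340,250), and the block stands with its cap proud. I close gently with the force capped at 8 N first.

```bash
python3 -m handwheel '[{"tx":0,"ty":0,"tz":0,"wx":0,"wy":0,"wz":0,"claw":0.93},{"tx":0,"ty":0,"tz":0,"wx":0,"wy":0,"wz":0,"claw":0.87},{"tx":0,"ty":0,"tz":0,"wx":0,"wy":0,"wz":0,"claw":0.82},{"tx":0,"ty":0,"tz":0,"wx":0,"wy":0,"wz":0,"claw":0.78},{"tx":0,"ty":0,"tz":0,"wx":0,"wy":0,"wz":0,"claw":0.75},{"tx":0,"ty":0,"tz":0,"wx":0,"wy":0,"wz":0,"claw":0.72},{"tx":0,"ty":0,"tz":0,"wx":0,"wy":0,"wz":0,"claw":0.69},{"tx":0,"ty":0,"tz":0,"wx":0,"wy":0,"wz":0,"claw":0.66},{"tx":0,"ty":0,"tz":0,"wx":0,"wy":0,"wz":0,"claw":0.63},{"tx":0,"ty":0,"tz":0,"wx":0,"wy":0,"wz":0,"claw":0.6},{"tx":0,"ty":0,"tz":0,"wx":0,"wy":0,"wz":0,"claw":0.57},{"tx":0,"ty":0,"tz":0,"wx":0,"wy":0,"wz":0,"claw":0.55}]' 8
python3 -m handwheel '[{"tx":0,"ty":0,"tz":0,"wx":0,"wy":0,"wz":0,"claw":0.53},{"tx":0,"ty":0,"tz":0,"wx":0,"wy":0,"wz":0,"claw":0.51},{"tx":0,"ty":0,"tz":0,"wx":0,"wy":0,"wz":0,"claw":0.49},{"tx":0,"ty":0,"tz":0,"wx":0,"wy":0,"wz":0,"claw":0.47},{"tx":0,"ty":0,"tz":0,"wx":0,"wy":0,"wz":0,"claw":0.45},{"tx":0,"ty":0,"tz":0,"wx":0,"wy":0,"wz":0,"claw":0.43},{"tx":0,"ty":0,"tz":0,"wx":0,"wy":0,"wz":0,"claw":0.42}]' 8; python3 chk.py pics/p.png
```

```text
clock: 16.07
position: [0.5062, -0.121, 0.0063]
ee_rot: [-3.065, -0.689, -0.0]
force: [0.5, 0.6, 1.4]
width: 0.562
clock: 16.65
position: [0.5063, -0.1213, 0.0064]
ee_rot: [3.065, 0.689, 0.0]
force: [3.2, 0.8, 1.5]
width: 0.56
clk 16.65 pos [ 0.5063 -0.1213  0.0064] y [ 0.428 -0.904  0.   ] yaw -64.66 z [ 0.  0. -1.] F [3.2 0.8 1.5] w 0.56 q [-0.34  0.63  0.68  2.07 -0.65  0.66 -0.36]
t(cm) [0.03 0.05 0.04] w(deg) [ 0.  -0.  -0.1] jaw 0
t(cm) [0.03 0.05 0.04] w(deg) [ -0.   -0.  179.9] jaw 180
block top z 0.0733 x [-0.0223  0.0199] y [-0.0123  0.0072] ((0.5790937542915344, -0.09001830220222473), (0.04405064508318901, 0.02062266319990158), 24.47074317932129)
grip 1 2311 x [-0.0885 -0.0506] y [0.0157 0.0231 0.0416] z 0.0425
nose 1 2581 y [0.0122 0.0234 0.0348]
grip -1 2339 x [-0.0883 -0.0504] y [-0.039  -0.0204 -0.0124] z 0.0422
nose -1 1940 y [-0.0343 -0.0249 -0.0171]
```

View pics/p.png

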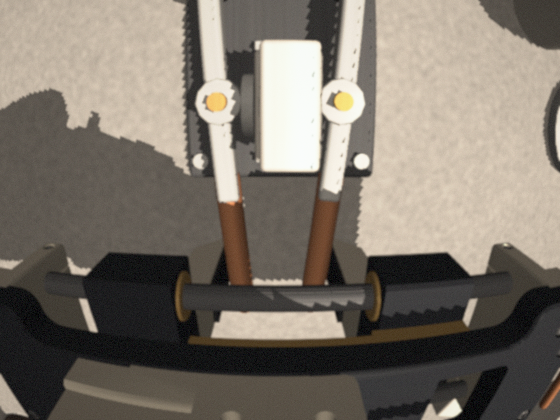

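Both noses now clamp the block, and the jaws stall at 0.56 with 8 N. I raise the force in steps.

```bash
python3 -m handwheel '[{"tx":0,"ty":0,"tz":0,"wx":0,"wy":0,"wz":0,"claw":0.42},{"tx":0,"ty":0,"tz":0,"wx":0,"wy":0,"wz":0,"claw":0.42},{"tx":0,"ty":0,"tz":0,"wx":0,"wy":0,"wz":0,"claw":0.42}]' 12
python3 -m handwheel '[{"tx":0,"ty":0,"tz":0,"wx":0,"wy":0,"wz":0,"claw":0.42},{"tx":0,"ty":0,"tz":0,"wx":0,"wy":0,"wz":0,"claw":0.42},{"tx":0,"ty":0,"tz":0,"wx":0,"wy":0,"wz":0,"claw":0.42}]' 14
python3 -m handwheel '[{"tx":0,"ty":0,"tz":0,"wx":0,"wy":0,"wz":0,"claw":0.42},{"tx":0,"ty":0,"tz":0,"wx":0,"wy":0,"wz":0,"claw":0.42},{"tx":0,"ty":0,"tz":0,"wx":0,"wy":0,"wz":0,"claw":0.42}]' 16
```

```text
clock: 16.95
position: [0.5063, -0.1213, 0.0064]
ee_rot: [3.065, 0.689, 0.0]
force: [2.3, 1.6, 0.2]
width: 0.552
clock: 17.2
position: [0.5063, -0.1213, 0.0064]
ee_rot: [3.065, 0.689, 0.001]
force: [1.9, 2.0, 1.2]
width: 0.547
clock: 17.45
position: [0.5064, -0.1216, 0.0064]
ee_rot: [3.065, 0.688, 0.001]
force: [3.4, 0.9, -0.1]
width: 0.422
```

It gave way between 14 and 16 N and travelled to 0.422, about 5.9 mm at the noses. I press a little further at low force to confirm the hard stop, then open.

```bash
python3 -m handwheel '[{"tx":0,"ty":0,"tz":0,"wx":0,"wy":0,"wz":0,"claw":0.4},{"tx":0,"ty":0,"tz":0,"wx":0,"wy":0,"wz":0,"claw":0.38},{"tx":0,"ty":0,"tz":0,"wx":0,"wy":0,"wz":0,"claw":0.38},{"tx":0,"ty":0,"tz":0,"wx":0,"wy":0,"wz":0,"claw":0.38}]' 12
python3 chk.py pics/q.png
python3 -m handwheel '[{"tx":0,"ty":0,"tz":0,"wx":0,"wy":0,"wz":0,"claw":0.45},{"tx":0,"ty":0,"tz":0,"wx":0,"wy":0,"wz":0,"claw":0.5},{"tx":0,"ty":0,"tz":0,"wx":0,"wy":0,"wz":0,"claw":0.56},{"tx":0,"ty":0,"tz":0,"wx":0,"wy":0,"wz":0,"claw":0.62},{"tx":0,"ty":0,"tz":0,"wx":0,"wy":0,"wz":0,"claw":0.68},{"tx":0,"ty":0,"tz":0,"wx":0,"wy":0,"wz":0,"claw":0.75},{"tx":0,"ty":0,"tz":0,"wx":0,"wy":0,"wz":0,"claw":0.85},{"tx":0,"ty":0,"tz":0,"wx":0,"wy":0,"wz":0,"claw":1},{"tx":0,"ty":0,"tz":0,"wx":0,"wy":0,"wz":0,"claw":1},{"tx":0,"ty":0,"tz":0,"wx":0,"wy":0,"wz":0,"claw":1},{"tx":0,"ty":0,"tz":0,"wx":0,"wy":0,"wz":0,"claw":1}]' 12
python3 chk.py pics/r.png
```

```text
clock: 17.78
position: [0.5064, -0.1214, 0.0064]
ee_rot: [3.065, 0.689, 0.001]
force: [4.0, 0.4, -1.0]
width: 0.408
clk 17.78 pos [ 0.5064 -0.1214  0.0064] y [ 0.428 -0.904  0.   ] yaw -64.67 z [ 0. -0. -1.] F [ 4.   0.4 -1. ] w 0.408 q [-0.34  0.63  0.68  2.07 -0.65  0.66 -0.36]
t(cm) [0.02 0.03 0.04] w(deg) [ 0.  -0.  -0.1] jaw 0
t(cm) [0.02 0.03 0.04] w(deg) [ -0.   -0.  179.9] jaw 180
block top z 0.0733 x [-0.0216  0.021 ] y [-0.0093  0.0101] ((0.5784999132156372, -0.0871734768152237), (0.04421471059322357, 0.020284326747059822), 25.149322509765625)
grip 1 2295 x [-0.0881 -0.0504] y [0.0081 0.0165 0.0339] z 0.0418
nose 1 1986 y [0.0138 0.0226 0.032 ]
grip -1 2354 x [-0.0882 -0.0504] y [-0.0316 -0.014  -0.0055] z 0.0419
nose -1 1972 y [-0.0313 -0.0219 -0.014 ]
clock: 18.75
position: [0.5061, -0.1212, 0.0063]
ee_rot: [-3.065, -0.689, 0.0]
force: [-0.1, -0.6, -0.3]
width: 0.994
clk 18.75 pos [ 0.5061 -0.1212  0.0063] y [ 0.428 -0.904 -0.   ] yaw -64.66 z [-0.  0. -1.] F [-0.1 -0.6 -0.3] w 0.994 q [-0.34  0.63  0.68  2.07 -0.65  0.66 -0.36]
t(cm) [0.04 0.06 0.03] w(deg) [-0.  -0.  -0.1] jaw 0
t(cm) [0.04 0.06 0.03] w(deg) [ -0.    0.  179.9] jaw 180
block top z 0.0733 x [-0.0214  0.0208] y [-0.0095  0.01  ] ((0.5787439346313477, -0.08713383972644806), (0.04362354427576065, 0.02026263251900673), 25.403549194335938)
grip 1 2140 x [-0.0898 -0.0504] y [0.0218 0.0281 0.0492] z 0.0409
nose 1 2143 y [0.0137 0.0277 0.0378]
grip -1 2206 x [-0.0895 -0.0505] y [-0.0484 -0.0289 -0.0224] z 0.0407
nose -1 2098 y [-0.0385 -0.0286 -0.0202]
```

View pics/r.png

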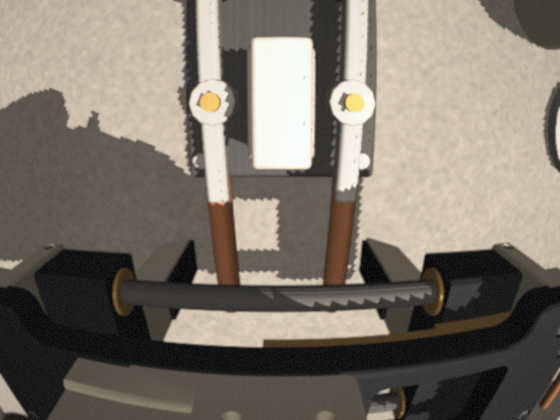

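The cap no longer shows left of the block at (250,100), where it was visible before, and both handles have sprung open. I rise clear and check the cap from the side.

```bash
python3 -m handwheel '[{"tx":0,"ty":0,"tz":-1,"wx":0,"wy":0,"wz":0,"claw":1},{"tx":0,"ty":0,"tz":-3,"wx":0,"wy":0,"wz":0,"claw":1},{"tx":0,"ty":0,"tz":-6,"wx":0,"wy":0,"wz":0,"claw":1},{"tx":0,"ty":0,"tz":-10,"wx":0,"wy":0,"wz":0,"claw":1},{"tx":0,"ty":0,"tz":-13,"wx":0,"wy":0,"wz":0,"claw":1},{"tx":0,"ty":0,"tz":-15,"wx":0,"wy":0,"wz":0,"claw":1},{"tx":0,"ty":0,"tz":-15,"wx":0,"wy":0,"wz":0,"claw":1},{"tx":0,"ty":0,"tz":-15,"wx":0,"wy":0,"wz":0,"claw":1},{"tx":0,"ty":0,"tz":-15,"wx":0,"wy":0,"wz":0,"claw":1}]' 12
python3 chk.py pics/s.png
python3 - <<'E'
from h import *
p,d=vision.get_image('side'); zoom(p,190,350,120,260,4,'pics/s2.png')
Q,u,v=world("side",d)
a=np.radians(25.4);ex=np.array([np.cos(a),np.sin(a)]);ey=np.array([-ex[1],ex[0]]);L=Q[:,:2]-[.579,-.0873];Lx=L@ex;Ly=L@ey
for lo,hi in [(.056,.07),(.044,.053),(.036,.044)]:
    k=(abs(Lx)<.009)&(Ly>0)&(Ly<.022)&(Q[:,2]>lo)&(Q[:,2]<hi); print(lo,k.sum(),np.percentile(Ly[k],[10,50,90]).round(4) if k.any() else '')
E
```

```text
clock: 19.55
position: [0.5057, -0.1209, 0.156]
ee_rot: [-3.064, -0.689, 0.001]
force: [-0.2, 1.0, -1.2]
width: 0.995
clk 19.55 pos [ 0.5057 -0.1209  0.156 ] y [ 0.428 -0.904 -0.001] yaw -64.66 z [-0.001  0.001 -1.   ] F [-0.2  1.  -1.2] w 0.995 q [-0.53  0.42  0.9   1.95 -0.4   0.96 -0.56]
t(cm) [ 0.07  0.12 15.  ] w(deg) [-0.   0.  -0.1] jaw 0
t(cm) [ 0.07  0.12 15.  ] w(deg) [0.000e+00 1.000e-01 1.799e+02] jaw 180
block top z 0.0733 x [-0.0217  0.0216] y [-0.0092  0.0102] ((0.5788477659225464, -0.08707526326179504), (0.0437835156917572, 0.01996021717786789), 24.35275650024414)
grip 1 741 x [-0.1064 -0.0507] y [0.0214 0.0269 0.0332] z 0.04
nose 1 511 y [0.0135 0.0284 0.0381]
grip -1 749 x [-0.1067 -0.0506] y [-0.034  -0.0277 -0.0224] z 0.04
nose -1 476 y [-0.0384 -0.0295 -0.0207]
0.056 26 [0.0082 0.0097 0.0115]
0.044 18 [0.0082 0.0134 0.0157]
0.036 12 [0.0103 0.0125 0.0163]
```

View pics/s2.png

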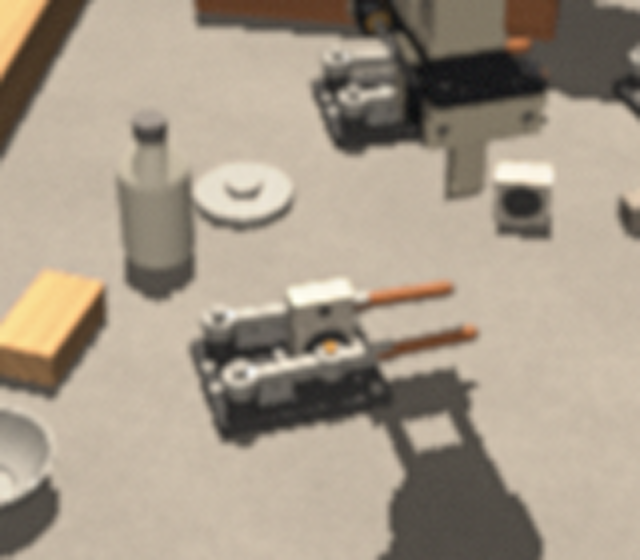

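View pics/s.png

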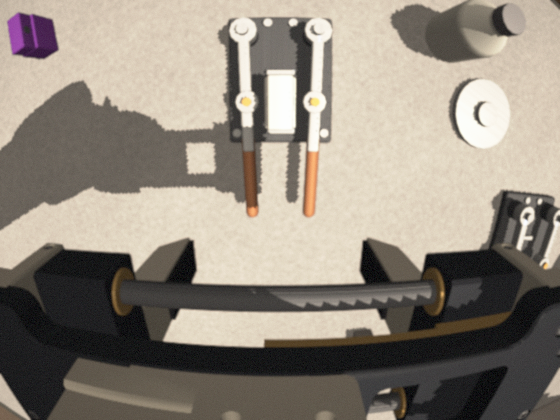

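```bash
python3 -c "
from h import *
show(); print(arm.sign_off())"
```

```text
clk 19.65 pos [ 0.5052 -0.121   0.1554] y [ 0.428 -0.904 -0.001] yaw -64.67 z [-0.002  0.    -1.   ] F [0.2 0.8 0.1] w 1.001 q [-0.53  0.42  0.9   1.95 -0.4   0.96 -0.56]
the job is handed in; nothing more can be done
None
```

I stood the capped block in the leftmost press with its cap facing the left nose, pressed the cap home with the handles, and handed the job in at 19.65 s. The sign-off gives no verdict.

- **Squeeze:** I capped the grip force at 8, 12, 14, then 16 N. The jaws stalled until the resistance gave way in the 16 N step. They then closed about 13 mm at the grips, which is about 6 mm at the noses, and met a firm stop at 12 N.
- **Last checks:** The block is about 0.5 mm from the seat centre, upright and within about 1° of square. In the wrist view the cap no longer shows beside the block. The grips have sprung back to about 55 mm apart, and the gripper is clear with almost no force on the wrist. I moved none of the other things on the bench.
- **What disagreed:** The first grasp closed on nothing, because the real fingertips are about 14.5 mm behind the reported TCP, not 14 mm ahead of it. I measured this with the cameras and corrected for it, and the block wasn't disturbed. My first two move calls were refused for missing keys.
- **Less certain:** The side camera's depth on the cap was too coarse to confirm it is flush, with only 12–18 points. That rests on the squeeze travel, the firm stop and the wrist view.

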